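Refit the bowl of the vacuum-chuck dust filter

TASK

The vacuum chuck's dust filter has its new cartridge in, and its grey bowl lies on its side on the bench. Put the bowl back on: upright, mouth down over the cartridge with its two lugs in the two open slots of the collar, pushed down against the spring, turned a quarter turn clockwise (seen from above) as far as it goes, and let go so that it springs up and locks. Leave the turned bowl, the jar and the faceplate where they are.

Things in the scene. Friction and masses are not known exactly. Their poses are not given: they have to be found in the camera images.
- bowl_mid (a point): Centre of the loose grey filter bowl (about 0.15-0.31 kg), half-way along its axis: a cup 90 mm long. Its z axis runs from the open mouth (45 mm behind this point) to the closed end (45 mm ahead); the two lugs at the mouth lie on its +x and -x sides. It starts lying on the bench with z level, axis 28 mm above the bench, lugs level.
- bowl_mouth (a point): Centre of the bowl's open mouth, same axes. From here along z (mm): 0-22 round neck, outer radius 22.5, bore radius 19; 22-78 eight-sided grip, 56 across flats (flats face +-x, +-y and the diagonals; pale line on the +-x flats); domed end and brass boss to 90. Lugs: 10 wide, 3-8 from the mouth, reaching out to radius 27.5. Fits either way round (half turn).
- filter: Filter station on a plywood board, fixed. Origin: on the filter head's axis at bench height (z = 0), z up. The open slots for the lugs are at its +y and -y sides; locked, the lugs point along its +x and -x (cast marks on the rim). Pipe, gauge and valve run out to +x (75-200 mm from the axis, up to 90 high), a short spout to +y (55 high). Board 270 x 110 x 18.
- collar (a point): Centre of the top rim of the aluminium filter head, 62 mm above the bench, same axes as the filter; outside radius 39, bore radius 24.5. Slots 14 wide, run 90 degrees clockwise (from above) under a lip 9 thick to the notches, where the lip is 4. A white cartridge (radius 13.5) stands in the middle, its top 40 above the rim, so lower the bowl over it from higher.
- spring_plate (a joint): Sprung plate in the head that the bowl's mouth rests on; value = how far it is pressed, 0 to 0.011 m. At 0 its top is 10 mm below the rim and takes 8 N to move; 600 N/m, so 14.6 N at the stop. Unlocked, the bowl rests on it at 0. It must be over 0.007 for the lugs to pass under the lip (turn at about 0.009). Locked, the bowl's mouth is 12 mm below the rim and the plate reads 0.002.
- turned_bowl: Turned wooden bowl, 120 mm across, 55 high, standing beyond the work; origin under its middle. Bystander.
- wax_jar: Amber glass jar of wax with a steel lid, 68 mm across, 62 high; origin under its middle. Bystander.
- faceplate: Steel lathe faceplate, a 90 mm disc with a hub, 35 high; origin under its middle. Bystander.
Mind the look-alikes: they are no part of the job. Leave any green look-alike of the part that bears bowl_mid alone.

How it is judged:
By the outcome, as a careful person would: the job done as asked, in the order asked, and still so for the second after the job is handed in, with the robot touching nothing.
It also fails if it takes over 64 s, if anything falls off the work surface, if the arm or the gripper's body presses on something with over 40 N, if the wrist force passes 120 N, or if a joint passes its speed limit or range.

ROBOT

A 7-joint arm with a two-finger parallel gripper is mounted at the origin on the work surface. World frame = base frame: x ahead of the robot, y to its left, z up, the work surface at z = 0. Lengths are in m, angles in rad, forces in N, time in s.
With the tool pointing down it reaches from about 0.4 to 0.85 m from the base axis. Payload 4.5 kg.
Tool frame: the origin (TCP) lies midway between the tips of the shut fingers; the grasp point (between the pads) lies 19 mm behind it (r.grip_point_offset is the distance from the TCP to the grasp point, in m); x points along the fingers, z is the direction in which the jaws open and shut, and the axes are right-handed (so a half turn about x gives the same grasp; the last joint's range is limited). The gripper opens to 85 mm and grips with 20 to 120 N. Pads are 22 mm wide; open, the fingers measure 114 mm over their backs; the gripper's body (76 mm by 85 mm) begins 54 mm behind the grasp point. The pads swing forward as they close: fully open they stand 13 mm farther back than shut.
Start: joints at [1.249, 0.689, -0.195, 1.565, 0.157, 0.902, -0.215], TCP at [0.218, -0.586, 0.195] pointing down, gripper open.
Joint ranges: [-3.01, 3.01], [-0.46, 2.08], [-1.47, 1.51], [0.13, 2.56], [-1, 4.14], [0.04, 2.09], [-2.66, 2.66]. Speed limits (rad/s): [2.57, 2.57, 3.14, 3.14, 3.14, 3.14, 3.14].

INTERFACE

Orientations are given as a unit quaternion [x, y, z, w].
In Python, from rig import r, snapshot, get_calibration, ticket, look_for, cut_out gives the robot as it stands.
- The arm moves only by the tool apply_moves, never from a script. Its argument "motion" is a list of rows, each a list of 2 entries, a list of its own where there are three numbers: the shift along the tool's x, y, z in m, then the turn, a rotation vector about the tool's x, y, z in degrees. In form: [[[tx, ty, tz], [wx, wy, wz]], ...]. A call has 1 to 8 rows; each row shifts and turns the pose as measured when the row begins, along the tool's axes as they then stand; what a row does not reach is not made up. A row lasts 1/12 s, in which the tool goes at most 41.7 mm and 7.16 degrees, less where a joint would pass 70% of its speed; a pose out of reach is approached as far as the arm can. A call is refused whole if a number of a shift passes 0.0417 or a number of a turn 7.16, either way. A call with a gripper value outside its range is refused whole. "fingers" is the opening, from -1 (shut) to 1 (fully open), set as the call begins (left out, the last holds). The fingers move at their own pace and stop on an object; "force" is the grip in N (left out, the last holds). Time passes only in rows, so rows that do not move let the fingers close. It gives the time, the measured TCP pose, the force and the opening at its end, in the units of the state.
- r.read_state(): the state, without advancing time (a new reading comes with each control period).
- snapshot(name): name is "scene" or "side" or "wrist"; returns the picture (384x512x3 uint8, blue, green, red); there is no depth.
- get_calibration(name): a dict with "K" (3x3 intrinsics, pixels), "extrinsics" (4x4, takes a point from camera to world coordinates); the wrist camera has in their place "T_tool_cam" (4x4, takes a point from camera to tool coordinates, whose origin is the TCP and whose axes are the tool frame's). Camera axes: x right, y down, z forward; pixel columns grow to the right and rows downward; lengths in m; the calibration is good to about 2 mm. A picture is of the moment at which its call begins: read the wrist's pose just before it. get_calibration takes no time and is no camera call.
- ticket.job_done(): hands the job in, once; it reports no verdict.
Trained networks look in the newest picture that a camera, given by its name, has taken for a name from the list of things; names that differ only in an ending like _2 or _b are one class to them, and where a whole thing is asked for, a point or a joint stands for the part that bears it (a point fixed in the world has none). Each returns a list of dicts, best first, with "confidence" (0 to 1); they miss things now and then, are a little off and sometimes report something else, mostly with a low value. They report only what shows in the picture. A call takes as long as a camera call. They do not tell look-alikes from the thing itself.
- look_for(camera, label): "location" ([column, row] in pixels, amid what is visible of it).
- cut_out(camera, label): "mask" (384x512 bool, what is visible of it) and "location" ([column, row] in pixels, amid what is visible of it).
The state is a dict: "t": time; "joint_positions": joint angles; "qvel": joint speeds; "tau": joint torques, N m; "tool_pos": TCP position; "eef_rot": TCP orientation; "force": force on the tool from outside, world axes, zero at the start; "torque": the same for the moment, N m; "width": finger opening in m.
Only numpy, scipy, OpenCV 4.12 (cv2) and the standard library are available. Lean on these libraries where they do the work, as an engineer would, in place of code of your own. Each camera call takes 0.05 s, during which the arm holds its last target.

## Working session

There is one attempt and no reset: what is moved stays moved. The work goes in short steps, Python scripts to look and compute and a tool call to move; the robot and the scene stay as the last step left them, time stands still between calls to the robot, and variables do not carry over. Pictures are saved under pics/ and viewed, and the job is handed in when it is done.

Besides the shell and the picture viewer there is one more tool, called after "Call:" by a JSON object that holds its "method" and its "body". apply_moves: Moves the arm, as the interface text tells. Its arguments: {"type":"object","properties":{"motion":{"type":"array","items":{"type":"array"}},"fingers":{"type":"number"},"force":{"type":"number"}},"required":["motion"]}

```bash
ls; mkdir -p pics; python3 - <<'E'
from rig import *
import cv2, numpy as np
for n in ["scene","side","wrist"]:
    cv2.imwrite(f"pics/{n}0.png",snapshot(n)); 
    c=get_calibration(n); print(n,{k:np.round(v,3).tolist() for k,v in c.items()})
    for l in ["bowl_mid","filter","collar"]:
        print(l,[(np.round(d['location'],1).tolist(),round(d['confidence'],2)) for d in look_for(n,l)])
print(r.read_state()); print(r.grip_point_offset)
E
```

```text
pics
scene {'K': [[482.375, 0.0, 262.912], [0.0, 482.375, 187.554], [0.0, 0.0, 1.0]], 'extrinsics': [[0.508, 0.463, -0.726, 1.703], [0.861, -0.263, 0.435, -0.693], [0.011, -0.847, -0.532, 0.918], [0.0, 0.0, 0.0, 1.0]]}
bowl_mid [([160.4, 201.3], 0.81), ([197.7, 207.4], 0.63)]
filter [([296.4, 187.1], 0.65)]
collar []
side {'K': [[428.705, 0.0, 253.63], [0.0, 428.705, 203.026], [0.0, 0.0, 1.0]], 'extrinsics': [[-0.946, -0.155, 0.284, 0.194], [-0.324, 0.464, -0.824, 1.111], [-0.004, -0.872, -0.489, 0.725], [0.0, 0.0, 0.0, 1.0]]}
bowl_mid [([324.9, 180.8], 0.76), ([296.4, 192.4], 0.71)]
filter [([255.7, 243.3], 0.77), ([296.1, 191.2], 0.17)]
collar [([251.8, 241.6], 0.96), ([299.5, 171.4], 0.67)]
wrist {'K': [[277.601, 0.0, 252.019], [0.0, 277.601, 191.565], [0.0, 0.0, 1.0]], 'T_tool_cam': [[-0.001, -0.273, 0.962, -0.18], [0.001, -0.962, -0.273, 0.07], [1.0, 0.001, 0.002, 0.0], [0.0, 0.0, 0.0, 1.0]]}
bowl_mid []
filter []
collar []
{'t': 0.6, 'joint_positions': array([ 1.24879604,  0.68907634, -0.19462063,  1.56531528,  0.15730089,
        0.90250686, -0.21507058]), 'qvel': array([-1.93369171e-03, -8.38634776e-04,  8.80805526e-04, -6.25358210e-05,
        1.87983536e-04,  1.03378118e-03, -1.48658765e-03]), 'tau': array([ 7.13591417e-04, -5.39293528e+01, -1.26621298e+00, -1.58814096e+01,
        9.96127725e-03,  1.71060597e-03,  2.80692410e-05]), 'tool_pos': array([ 0.21775349, -0.5858593 ,  0.19472793]), 'eef_rot': array([ 0.40359678,  0.5805778 , -0.40361671,  0.58063122]), 'force': array([0.00047274, 0.17989075, 0.2354747 ]), 'torque': array([-0.00403448,  0.02637657, -0.0083835 ]), 'width': 0.08552925284664999}
0.0187
```

```bash
python3 - <<'E'
import cv2
for n in ["scene","side"]:
    im=cv2.imread(f"pics/{n}0.png"); cv2.imwrite(f"pics/{n}0c.png",cv2.resize(im[110:310,100:400],None,fx=2.6,fy=2.6,interpolation=cv2.INTER_CUBIC))
E
```

```text
(no output)
```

View pics/scene0.png

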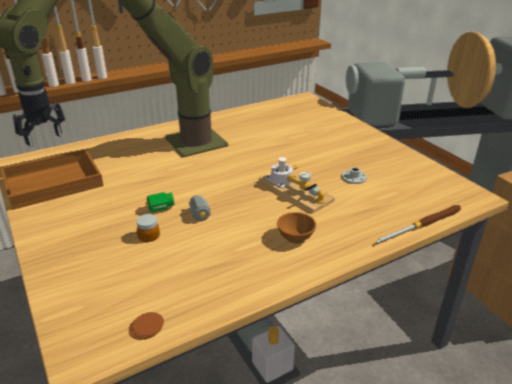

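View pics/side0.png

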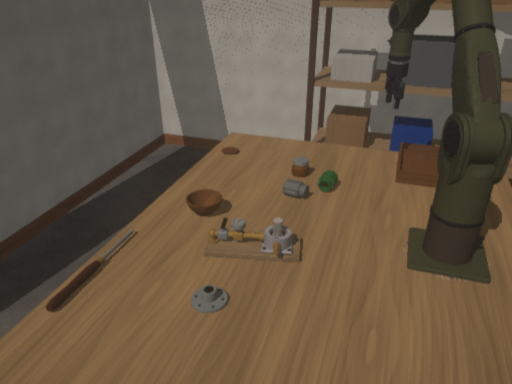

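```bash
echo
```

```text
(no output)
```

View pics/scene0c.png

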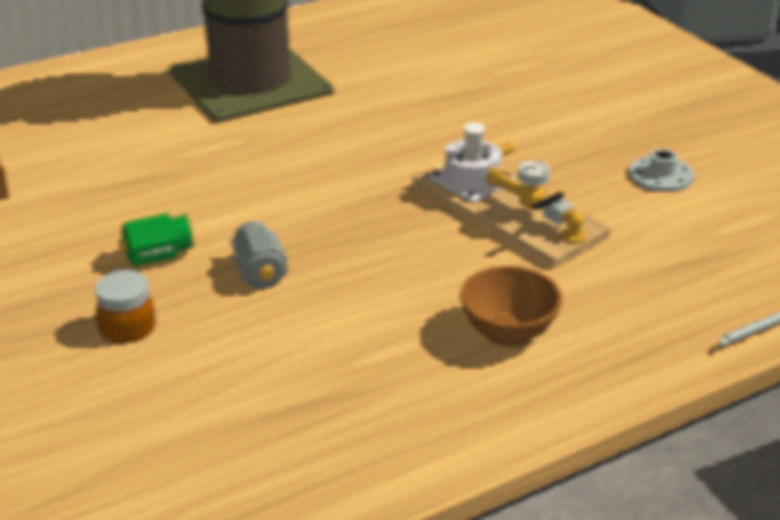

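View pics/side0c.png

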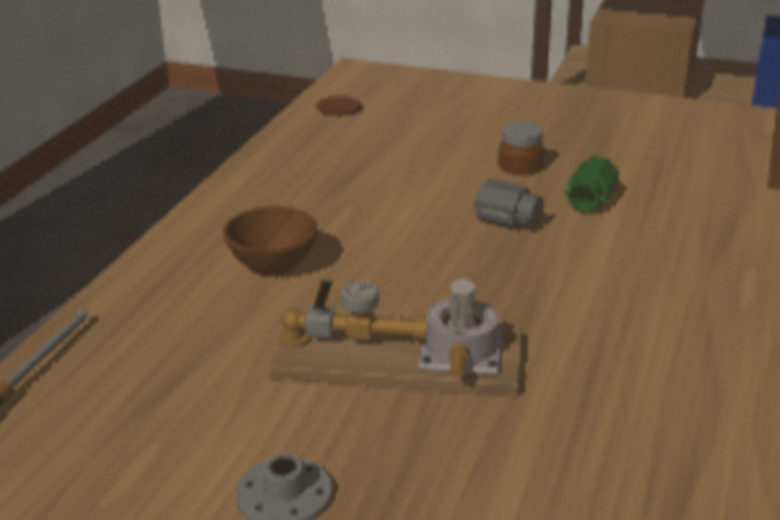

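View pics/wrist0.png

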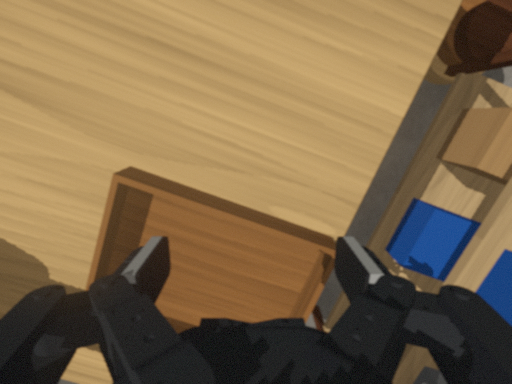

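```bash
cat > h.py <<'E'
import numpy as np, cv2
from rig import *
from scipy.spatial.transform import Rotation as R
def cam(n):
    c=get_calibration(n); K=np.array(c['K'])
    if n=='wrist':
        s=r.read_state(); T=np.eye(4);T[:3,:3]=R.from_quat(s['eef_rot']).as_matrix();T[:3,3]=s['tool_pos']
        E=T@np.array(c['T_tool_cam'])
    else: E=np.array(c['extrinsics'])
    return K,E
def proj(KE,P):
    K,E=KE; P=np.atleast_2d(P); q=(P-E[:3,3])@E[:3,:3]; p=q@K.T; return p[:,:2]/p[:,2:]
def ray(KE,uv):
    K,E=KE; d=E[:3,:3]@np.linalg.solve(K,[uv[0],uv[1],1]); return E[:3,3],d/np.linalg.norm(d)
def onz(KE,uv,z):
    o,d=ray(KE,uv); return o+d*(z-o[2])/d[2]
def tri(obs):
    A=np.zeros((3,3));b=np.zeros(3)
    for KE,uv in obs:
        o,d=ray(KE,uv);M=np.eye(3)-np.outer(d,d);A+=M;b+=M@o
    return np.linalg.solve(A,b)
E
python3 - <<'E'
from h import *
print([a for a in dir(r) if a[0]!='_'])
S,D=cam('scene'),cam('side')
print('bowl',tri([(S,(197.7,207.4)),(D,(296.4,189.5))]))
out={}
for n in ['scene','side']:
    snapshot(n)
    for l in ["bowl_mid","filter","turned_bowl","wax_jar","faceplate"]:
        for i,d in enumerate(cut_out(n,l)):
            m=d['mask']; ys,xs=np.nonzero(m); print(n,l,round(d['confidence'],2),np.round(d['location'],1),m.sum(),xs.min(),xs.max(),ys.min(),ys.max())
            out[f'{n}_{l}_{i}']=m
np.savez('masks.npz',**out)
# cartridge top: scene crop (474,127)/2.6 ; side crop (462,284)/2.6
a=(100+474/2.6,110+128/2.6); b=(100+462/2.6,110+285/2.6)
print('cart top',tri([(S,a),(D,b)]), onz(S,a,.102),onz(D,b,.102))
print(r.read_state()['t'])
E
```

```text
['PlanningError', 'grip_point_offset', 'read_state']
bowl [ 0.48779262 -0.20972585  0.02562426]
scene bowl_mid 0.9 [198.8 206.6] 421 188 210 195 220
scene bowl_mid 0.66 [160.5 201. ] 451 145 173 192 211
scene filter 0.58 [295.7 185.3] 1896 259 333 158 212
scene turned_bowl 0.98 [299.3 224.4] 918 277 315 212 242
scene wax_jar 0.57 [146.3 224.4] 521 136 158 214 242
scene faceplate 0.52 [353.5 173.9] 340 342 366 167 184
side bowl_mid 0.76 [325.1 181.6] 312 317 337 171 191
side bowl_mid 0.65 [297.3 187.5] 392 283 308 179 198
side filter 0.59 [251.7 245.6] 3057 203 299 218 262
side turned_bowl 0.72 [206.  199.9] 772 186 222 190 216
side turned_bowl 0.29 [207.  298.3] 822 191 227 285 313
side wax_jar 0.84 [297.9 170. ] 280 293 308 157 176
side faceplate 0.69 [205.2 300. ] 835 191 227 285 313
cart top [0.46188972 0.12847865 0.10140297] [0.46239327 0.12787944 0.102     ] [0.46175879 0.12978577 0.102     ]
1.2
```

```bash
cat > bowlfit.py <<'E'
from h import *
from scipy.optimize import minimize
def bowlpts():
    P=[];L=[]
    th=np.linspace(0,2*np.pi,32,endpoint=False)
    ring=lambda rr,z:[np.array([rr*np.cos(t),rr*np.sin(t),z]) for t in th]
    oc=lambda rr,z:[np.array([rr*np.cos(t),rr*np.sin(t),z]) for t in np.pi/8+np.arange(8)*np.pi/4]
    R8=.028/np.cos(np.pi/8)
    neck=ring(.0225,0)+ring(.0225,.022); grip=oc(R8,.022)+oc(R8,.078)+ring(.018,.084)
    boss=ring(.007,.078)+ring(.007,.09)
    lug=[np.array([s*x,y,z]) for s in(1,-1) for x in(.02,.0275) for y in(-.005,.005) for z in(.003,.008)]
    return [np.array(neck),np.array(grip),np.array(boss),np.array(lug[:8]),np.array(lug[8:])]
parts=bowlpts()
def pose(x,y,yaw,z=.028):
    # bowl z axis along yaw (level), lugs (x) level; returns R, mid
    zz=np.array([np.cos(yaw),np.sin(yaw),0]); xx=np.array([-np.sin(yaw),np.cos(yaw),0]); yy=np.cross(zz,xx)
    return np.stack([xx,yy,zz],1), np.array([x,y,z])
def render(KE,Rm,mid,sc=4):
    img=np.zeros((384*sc,512*sc),np.uint8)
    for p in parts:
        w=(p-[0,0,.045])@Rm.T+mid
        uv=(proj(KE,w)+.5)*sc
        cv2.fillConvexPoly(img,cv2.convexHull(np.round(uv).astype(np.int32)),255)
    return cv2.resize(img,(512,384),interpolation=cv2.INTER_AREA)/255.
def fit(obs,x0):
    def cost(v):
        Rm,mid=pose(*v); return sum(np.abs(render(K,Rm,mid)-m).sum() for K,m in obs)
    best=None
    for dy in (-.3,0,.3):
        s=np.array(x0)+[0,0,dy]
        o=minimize(cost,s,method='Nelder-Mead',options=dict(initial_simplex=s+np.vstack([np.zeros(3),np.diag([.006,.006,.15])])))
        if best is None or o.fun<best.fun: best=o
    return best
E
python3 - <<'E'
from bowlfit import *
M=np.load('masks.npz')
S,D=cam('scene'),cam('side')
a,b=M['scene_bowl_mid_0'],M['side_bowl_mid_1']
for y in (0,.5,-.5):
    for obs in ([(S,a),(D,b)],[(S,a)],[(D,b)]):
        o=fit(obs,[.49,-.21,y]);print(y,np.round(o.x,4),o.fun)
for n in('scene','side'):
    im=cv2.imread(f'pics/{n}0.png'); 
    for k in M.files:
        if k.startswith(n) and 'bowl_mid' in k: cv2.drawContours(im,cv2.findContours(M[k].astype(np.uint8),0,1)[0],-1,(0,0,255),1)
    c=(slice(150,240),slice(130,250)) if n=='scene' else (slice(140,230),slice(250,370))
    cv2.imwrite(f'pics/{n}_m.png',cv2.resize(im[c],None,fx=6,fy=6,interpolation=cv2.INTER_CUBIC))
E
```

```text
0 [ 0.4939 -0.2081 -0.1666] 66.89411764705883
0 [ 0.491  -0.2077 -0.1561] 23.16470588235294
0 [ 0.4955 -0.2076 -0.2283] 24.41176470588235
0.5 [ 0.4938 -0.2081 -0.1647] 67.03137254901961
0.5 [ 0.4907 -0.2083 -0.1557] 23.341176470588238
0.5 [ 0.4956 -0.207  -0.2044] 24.733333333333334
-0.5 [ 0.4939 -0.2081 -0.1647] 66.5843137254902
-0.5 [ 0.4907 -0.2079 -0.1679] 23.470588235294116
-0.5 [ 0.4955 -0.207  -0.2041] 24.79607843137255
```

View pics/scene_m.png

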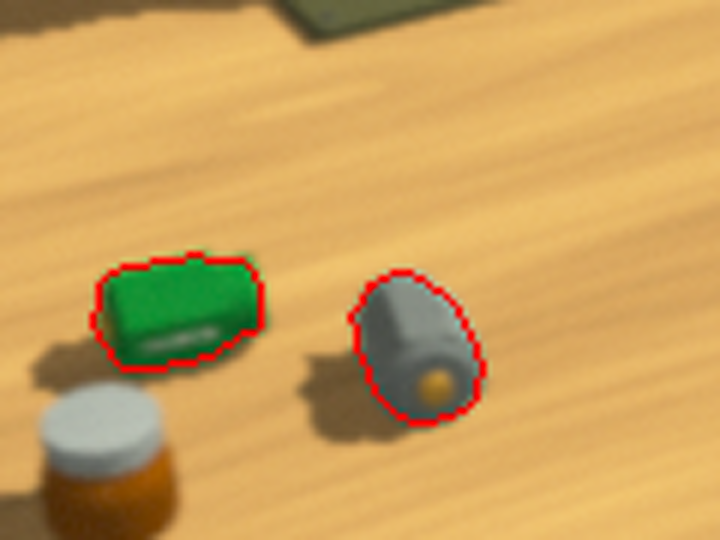

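View pics/side_m.png

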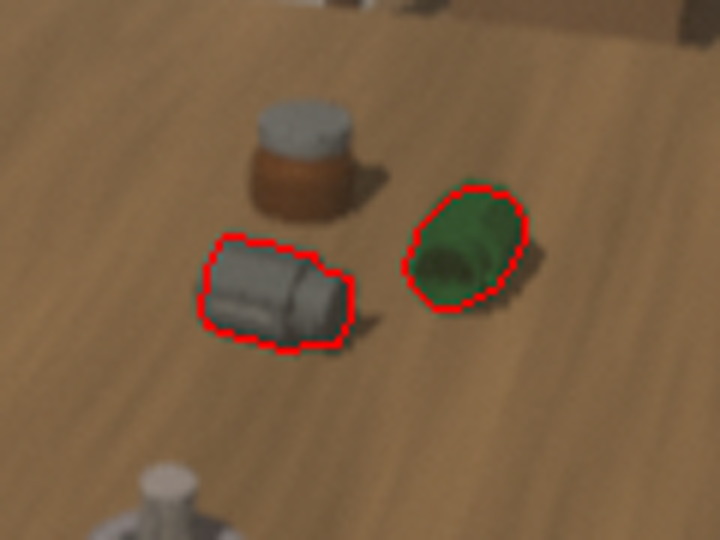

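```bash
cat >> h.py <<'E'
import json
def log():
    s=r.read_state()
    with open('log.jsonl','a') as f: f.write(json.dumps({k:np.array(s[k]).tolist() for k in ('t','joint_positions','tool_pos','eef_rot','width','force')})+'\n')
    return s
def tool():
    s=log(); return np.array(s['tool_pos']),R.from_quat(s['eef_rot']),s
E
python3 - <<'E'
from h import *
p,q,s=tool(); print(p,'\n',q.as_matrix().round(3)); d=np.array([.42,-.28,.25])-p; print(q.inv().apply(d))
E
```

```text
[ 0.21772313 -0.58588002  0.19472724] 
 [[ 0.     0.937  0.348]
 [-0.     0.348 -0.937]
 [-1.    -0.     0.   ]]
[-0.05530352  0.29615943 -0.21625151]
```

Call:
{"method": "apply_moves", "body": {"motion": [[[-0.006, 0.033, -0.024], [0, 0, 0]], [[-0.006, 0.033, -0.024], [0, 0, 0]], [[-0.006, 0.033, -0.024], [0, 0, 0]], [[-0.006, 0.033, -0.024], [0, 0, 0]], [[-0.006, 0.033, -0.024], [0, 0, 0]], [[-0.006, 0.033, -0.024], [0, 0, 0]], [[-0.006, 0.033, -0.024], [0, 0, 0]], [[-0.006, 0.033, -0.024], [0, 0, 0]]], "fingers": 1}}

```text
t: 1.87
tool_pos: [0.3953, -0.3196, 0.2401]
eef_rot: [0.408, 0.576, -0.414, 0.576]
force: [0.8, -0.6, 0.2]
width: 0.0854
```

```bash
python3 - <<'E'
from h import *
p,q,s=tool(); print(p,'\n',q.as_matrix().round(3),s['joint_positions'].round(3),s['t'])
cv2.imwrite('pics/w1.png',snapshot('wrist'))
W=cam('wrist')
for l in ['bowl_mid','filter']: print(l,[(np.round(d['location'],1),d['confidence'],onz(W,d['location'],.028)) for d in look_for('wrist',l)])
E
```

```text
[ 0.39528851 -0.31960446  0.24010819] 
 [[-0.005  0.945  0.326]
 [-0.007  0.326 -0.945]
 [-1.    -0.007  0.005]] [ 0.701  0.476 -0.181  1.855  0.125  0.821 -0.784] 1.8667
bowl_mid [(array([239.4, 158.6]), 0.61, array([ 0.40455942, -0.29195639,  0.028     ])), (array([192.5,  62. ]), 0.57, array([ 0.5031769 , -0.19303686,  0.028     ]))]
filter []
```

View pics/w1.png

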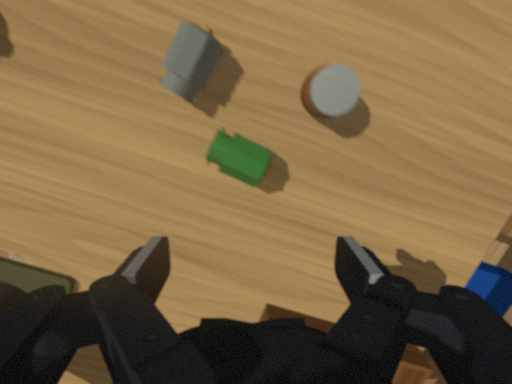

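```bash
python3 - <<'E'
from bowlfit import *
p,q,s=tool(); print(p,np.abs(s['qvel']).max())
W=cam('wrist'); im=snapshot('wrist')
c=cut_out('wrist','bowl_mid')
for d in c: print(d['location'],d['confidence'])
d=min(c,key=lambda d:d['location'][1]); m=d['mask']
o=fit([(W,m)],[.493,-.208,-.18]);print(o.x,o.fun,m.sum())
Rm,mid=pose(*o.x); cnt=lambda a:cv2.findContours(a.astype(np.uint8),0,1)[0]
cv2.drawContours(im,cnt(render(W,Rm,mid)>.5),-1,(0,0,255),1); cv2.drawContours(im,cnt(m),-1,(0,255,0),1)
cv2.drawContours(im,cnt(render(W,*pose(.4925,-.208,-.18))>.5),-1,(255,0,0),1)
cv2.imwrite('pics/w2.png',cv2.resize(im[0:130,130:290],None,fx=4.5,fy=4.5,interpolation=cv2.INTER_CUBIC))
E
```

```text
[ 0.39774549 -0.31767015  0.24038169] 0.08060142723165482
[194.9, 62.3] 0.94
[242.5, 162.5] 0.72
[ 0.49459798 -0.20647742 -0.19185625] 85.23529411764707 3279
```

View pics/w2.png

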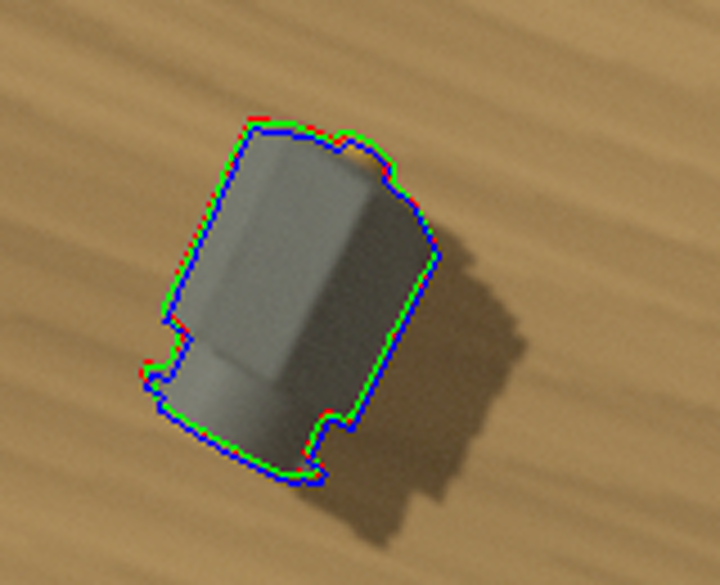

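```bash
cat > kin.py <<'E'
from h import *
from scipy.optimize import least_squares
import itertools
def rz(a): c,s=np.cos(a),np.sin(a); return np.array([[c,-s,0],[s,c,0],[0,0,1.]])
def ry(a): c,s=np.cos(a),np.sin(a); return np.array([[c,0,s],[0,1,0],[-s,0,c]])
TM=np.array([[0,0,1.],[0,1,0],[-1,0,0]]).T  # flange z -> tool x
def fk(j,P,S,full=False):
    h,L1,L2,L3,a,b,c,o7=P
    R0=rz(S[0]*j[0]);p=np.array([0,0,h])
    R0=R0@ry(S[1]*j[1]);p=p+R0@[0,0,L1]
    R0=R0@rz(S[2]*j[2]);p=p+R0@[a,0,0]
    R0=R0@ry(S[3]*j[3]);p=p+R0@[b,0,L2]; 
    R0=R0@rz(S[4]*j[4]);pw=p
    R0=R0@ry(S[5]*j[5]);p=p+R0@[c,0,L3]
    R0=R0@rz(S[6]*j[6]+o7)
    Rt=R0@np.array([[0,0,1],[0,1,0],[1,0,0.]])@np.diag([1,1,1.])
    Rt=np.stack([R0[:,2],R0[:,1],-R0[:,0]],1)
    return (p,Rt,pw) if full else (p,Rt)
def data():
    return [json.loads(l) for l in open('log.jsonl')]
E
python3 - <<'E'
from kin import *
D=data(); J=[np.array(d['joint_positions']) for d in D]; print(len(D))
PT=[np.array(d['tool_pos']) for d in D]; RT=[R.from_quat(d['eef_rot']).as_matrix() for d in D]
res=[]
for S in itertools.product([-1],[1],[1,-1],[1,-1],[1,-1],[1,-1],[1,-1]):
  for o7 in (0,1.57,3.14,-1.57):
    def f(P):
        e=[]
        for j,p,q in zip(J,PT,RT):
            pp,qq=fk(j,P,S); e+=list((pp-p)*10)+list((qq-q).ravel())
        return np.array(e+list(np.array([P[4],P[5],P[6]])*.05))
    o=least_squares(f,[.34,.4,.4,.3,0,0,0,o7]); res.append((o.cost,S,o.x.round(4)))
res.sort(key=lambda t:t[0])
for x in res[:6]: print(x)
E
```

```text
3
(np.float64(0.00034991346940942413), (-1, 1, -1, 1, -1, 1, -1), array([ 1.4535,  0.6427,  0.3866,  1.6623,  0.0263, -0.2106,  0.2385,
       -0.    ]))
(np.float64(0.0003499134694094247), (-1, 1, -1, 1, -1, 1, -1), array([ 1.4535,  0.6427,  0.3866,  1.6623,  0.0263, -0.2106,  0.2385,
       -0.    ]))
(np.float64(0.0003499134694096894), (-1, 1, -1, 1, -1, 1, -1), array([ 1.4535,  0.6427,  0.3866,  1.6623,  0.0263, -0.2106,  0.2385,
        0.    ]))
(np.float64(0.00034991346940978717), (-1, 1, -1, 1, -1, 1, -1), array([ 1.4535,  0.6427,  0.3866,  1.6623,  0.0263, -0.2106,  0.2385,
        0.    ]))
(np.float64(0.001319047333050096), (-1, 1, 1, 1, 1, 1, -1), array([ 0.3129,  0.7065,  0.298 ,  0.7917,  0.0071, -0.4092,  0.3252,
        5.7864]))
(np.float64(0.0013190473330502454), (-1, 1, 1, 1, 1, 1, -1), array([ 0.3129,  0.7065,  0.298 ,  0.7917,  0.0071, -0.4092,  0.3252,
       -0.4968]))
```

```bash
cat >> h.py <<'E'
from scipy.linalg import logm
def twist(p,q,p1,R1,cap_t=.036,cap_w=6.8):
    A=np.eye(4);A[:3,:3]=q.as_matrix();A[:3,3]=p
    B=np.eye(4);B[:3,:3]=R1;B[:3,3]=p1
    X=np.real(logm(np.linalg.inv(A)@B)); v=X[:3,3]; w=np.degrees([X[2,1],X[0,2],X[1,0]])
    N=int(np.ceil(max(np.linalg.norm(v)/cap_t,np.linalg.norm(w)/cap_w,1)))
    print('N',N,'v',(v/N).round(4),'w',(w/N).round(2),'| total',v.round(4),w.round(2)); return v,w,N
BOWL=(.4945,-.2065,-.19)
def grasp(a=np.pi/4,back=0,adv=.023,off=.006,B=BOWL):
    x,y,ps=B; bz=np.array([np.cos(ps),np.sin(ps),0]); zt=np.array([np.sin(ps),-np.cos(ps),0]); xt=-bz*np.sin(a)-np.array([0,0,np.cos(a)])
    R1=np.stack([xt,np.cross(zt,xt),zt],1); gp=np.array([x,y,.028])+off*bz
    return gp+xt*(adv-back),R1
E
python3 - <<'E'
from h import *
p,q,s=tool(); print(p)
p1,R1=grasp(back=.12); print(p1,R1.round(3)); twist(p,q,p1,R1)
S,D=cam('scene'),cam('side')
print('jar',onz(S,(148,229),.03),onz(D,(300,167),.03), 'green',onz(S,(160.5,201),.028))
E
```

```text
[ 0.39421097 -0.32166631  0.23967893]
[ 0.56774707 -0.22058686  0.09658936] [[-0.694  0.694 -0.189]
 [ 0.134 -0.134 -0.982]
 [-0.707 -0.707  0.   ]]
N 8 v [ 0.0082  0.0288 -0.01  ] w [ 3.52  1.52 -5.45] | total [ 0.0657  0.2302 -0.0797] [ 28.18  12.14 -43.61]
jar [ 0.52275079 -0.39007277  0.03      ] [ 0.51912052 -0.38757444  0.03      ] green [ 0.39349251 -0.30260023  0.028     ]
```

Call:
{"method": "apply_moves", "body": {"motion": [[[0.008, 0.029, -0.01], [3.5, 1.5, -5.5]], [[0.008, 0.029, -0.01], [3.5, 1.5, -5.5]], [[0.008, 0.029, -0.01], [3.5, 1.5, -5.5]], [[0.008, 0.029, -0.01], [3.5, 1.5, -5.5]], [[0.008, 0.029, -0.01], [3.5, 1.5, -5.5]], [[0.008, 0.029, -0.01], [3.5, 1.5, -5.5]], [[0.008, 0.029, -0.01], [3.5, 1.5, -5.5]], [[0.008, 0.029, -0.01], [3.5, 1.5, -5.5]]]}}

```text
t: 2.78
tool_pos: [0.5534, -0.2478, 0.117]
eef_rot: [-0.345, -0.61, 0.682, -0.208]
force: [1.6, -0.9, -0.4]
width: 0.0855
```

```bash
python3 - <<'E'
from h import *
p,q,s=tool(); print(p,q.as_matrix().round(3),s['joint_positions'].round(3),s['t'])
p1,R1=grasp(back=.12); twist(p,q,p1,R1)
E
cat > kfit.py <<'E'
from kin import *
D=data(); J=[np.array(d['joint_positions']) for d in D]; print(len(D))
PT=[np.array(d['tool_pos']) for d in D]; RT=[R.from_quat(d['eef_rot']).as_matrix() for d in D]
res=[]
S=(-1,1,-1,1,-1,1,-1)
def f(P,reg=1):
    e=[]
    for j,p,q in zip(J,PT,RT):
        pp,qq=fk(j,P,S); e+=list((pp-p)*10)+list((qq-q).ravel())
    return np.array(e+list(reg*np.array([P[4],P[5],P[6]])*.02))
o=least_squares(f,[.34,.4,.4,.3,0,0,0,0]); print(o.cost,o.x.round(4)); np.save('P.npy',o.x)
for j,p,q in zip(J,PT,RT):
    pp,qq=fk(j,o.x,S); print((pp-p).round(4),np.abs(qq-q).max().round(4))
E
python3 kfit.py
```

```text
[ 0.55339159 -0.24781717  0.11698721] [[-0.675  0.705 -0.217]
 [ 0.137 -0.169 -0.976]
 [-0.725 -0.688  0.018]] [ 0.282  1.266  0.076  0.703  0.021  1.929 -1.463] 2.7833
N 2 v [ 0.0042  0.0101 -0.0149] w [-0.93 -0.21 -0.74] | total [ 0.0085  0.0202 -0.0298] [-1.87 -0.41 -1.48]
5
0.21480505424953297 [ 0.2318  0.7682  0.3     0.5158  0.0008 -0.0709  0.1189 -0.    ]
[ 0.0143 -0.0186 -0.0172] 0.0
[0.001  0.014  0.0052] 0.0
[0.001  0.0137 0.0051] 0.0
[0.0012 0.0138 0.0052] 0.0
[0.0107 0.0517 0.0017] 0.0
```

```bash
cat > kin2.py <<'E'
from kin import *
S7=(-1,1,-1,1,-1,1,-1)
def rots(j):
    Rs=[];Rc=np.eye(3)
    for i in range(7):
        Rc=Rc@(rz if i%2==0 else ry)(S7[i]*j[i]); Rs.append(Rc)
    return Rs
# offsets: after rot1 (x,y; z lumped h), after rot2.. rot6 ; rot7 z lumped in rot6 z
prior=np.zeros((7,3)); prior[0]=[0,0,.36];prior[1]=[0,0,.4];prior[3]=[0,0,.4];prior[5]=[0,0,.35]
sd=np.full((7,3),.03); sd[[0,1,3,5],2]=.15; sd[[2,4],2]=1e-4; sd[6]=1e-4
def fitk():
    D=data(); A=[];b=[]
    for d in D:
        A.append(np.hstack(rots(d['joint_positions']))/.0005); b.append(np.array(d['tool_pos'])/.0005)
    A.append(np.diag(1/sd.ravel())); b.append((prior/sd).ravel())
    return np.linalg.lstsq(np.vstack(A),np.concatenate(b),rcond=None)[0].reshape(7,3)
def FK(j,T):
    Rs=rots(j); R0=Rs[-1]; return sum(Ri@t for Ri,t in zip(Rs,T)), np.stack([R0[:,2],R0[:,1],-R0[:,0]],1)
LO=np.array([-3.01,-.46,-1.47,.13,-1,.04,-2.66]);HI=np.array([3.01,2.08,1.51,2.56,4.14,2.09,2.66])
def IK(p,Rm,j0,T,w=.02):
    def f(j):
        pp,RR=FK(j,T); return np.r_[(pp-p)*20,R.from_matrix(RR.T@Rm).as_rotvec()*5,w*(j-j0)]
    o=least_squares(f,np.clip(j0,LO+.02,HI-.02),bounds=(LO,HI)); pp,RR=FK(o.x,T)
    return o.x,np.linalg.norm(pp-p),np.linalg.norm(R.from_matrix(RR.T@Rm).as_rotvec())
E
python3 - <<'E'
from kin2 import *
T=fitk(); print(T.round(3))
for d in data(): print((FK(d['joint_positions'],T)[0]-d['tool_pos']).round(4))
j=np.array(data()[-1]['joint_positions'])
for back in (.12,.09,.06,.03,0):
  j,e,er=IK(*grasp(back=back),j,T); print(back,j.round(3),round(e,4),round(er,4))
E
```

```text
[[-0.002 -0.007  0.348]
 [ 0.001 -0.007  0.563]
 [ 0.001 -0.008  0.   ]
 [-0.001 -0.008  0.347]
 [ 0.003 -0.007 -0.   ]
 [ 0.002 -0.007  0.367]
 [ 0.    -0.     0.   ]]
[0. 0. 0.]
[-0. -0. -0.]
[ 0. -0. -0.]
[-0. -0.  0.]
[ 0.  0. -0.]
0.12 [ 0.249  1.324  0.062  0.628  0.011  1.973 -1.472] 0.0 0.0
0.09 [ 0.248  1.296  0.062  0.771  0.011  1.857 -1.473] 0.0 0.0
0.06 [ 0.247  1.28   0.061  0.89   0.012  1.755 -1.474] 0.0 0.0
0.03 [ 0.247  1.271  0.06   0.992  0.012  1.661 -1.476] 0.0 0.0
0 [ 0.248  1.269  0.06   1.083  0.013  1.573 -1.477] 0.0 0.0
```

Call:
{"method": "apply_moves", "body": {"motion": [[[0.006, 0.013, -0.02], [-1.2, -0.3, -0.9]], [[0.006, 0.01, -0.012], [-0.6, -0.1, -0.5]], [[0.015, 0, 0], [0, 0, 0]], [[0.015, 0, 0], [0, 0, 0]]]}}

```text
t: 3.12
tool_pos: [0.5435, -0.2192, 0.0496]
eef_rot: [-0.328, -0.625, 0.68, -0.199]
force: [-1.0, -1.4, 1.3]
width: 0.0856
```

```bash
python3 - <<'E'
from h import *
p,q,s=tool(); print(p,s['t'])
p1,R1=grasp(back=.03); twist(p,q,p1,R1)
p1,R1=grasp(back=.0); twist(p,q,p1,R1)
E
```

```text
[ 0.54354409 -0.21915058  0.04958548] 3.1167
N 2 v [ 0.02   -0.008  -0.0015] w [-0.27 -0.11  0.47] | total [ 0.0399 -0.0159 -0.003 ] [-0.54 -0.22  0.95]
N 2 v [ 0.035  -0.0078 -0.0015] w [-0.27 -0.11  0.47] | total [ 0.0699 -0.0157 -0.003 ] [-0.54 -0.22  0.95]
```

Call:
{"method": "apply_moves", "body": {"motion": [[[0.008, -0.012, -0.002], [-0.3, -0.1, 0.5]], [[0.015, -0.003, -0.001], [-0.2, -0.1, 0.3]], [[0.015, 0, 0], [0, 0, 0]]]}}

```text
t: 3.37
tool_pos: [0.5012, -0.2138, 0.0275]
eef_rot: [-0.331, -0.624, 0.679, -0.202]
force: [0.2, 0.2, -0.5]
width: 0.0852
```

```bash
python3 - <<'E'
from h import *
p,q,s=tool(); print(p,s['t'])
p1,R1=grasp(back=.0); twist(p,q,p1,R1)
E
```

```text
[ 0.50124289 -0.21378775  0.02747009] 3.3667
N 1 v [ 0.0241 -0.0017 -0.0058] w [-0.44 -0.2   0.5 ] | total [ 0.0241 -0.0017 -0.0058] [-0.44 -0.2   0.5 ]
```

Call:
{"method": "apply_moves", "body": {"motion": [[[0.012, -0.003, -0.004], [-0.3, -0.1, 0.3]], [[0.009, -0.001, -0.002], [0, 0, 0]], [[0, 0, 0], [0, 0, 0]]]}}

```text
t: 3.62
tool_pos: [0.4773, -0.2102, 0.0126]
eef_rot: [-0.331, -0.623, 0.68, -0.2]
force: [0.3, -0.9, 0.8]
width: 0.0856
```

```bash
python3 - <<'E'
from h import *
p,q,s=tool(); print(p,s['t'])
p1,R1=grasp(back=.0); twist(p,q,p1,R1)
for n in('side','wrist'):cv2.imwrite(f'pics/{n}3.png',snapshot(n))
im=cv2.imread('pics/side3.png');cv2.imwrite('pics/side3c.png',cv2.resize(im[100:240,230:380],None,fx=4,fy=4))
E
```

```text
[ 0.47732436 -0.21017588  0.01257348] 3.6167
N 1 v [-0.0036  0.0047 -0.0069] w [-0.68 -0.35  0.66] | total [-0.0036  0.0047 -0.0069] [-0.68 -0.35  0.66]
```

View pics/side3c.png

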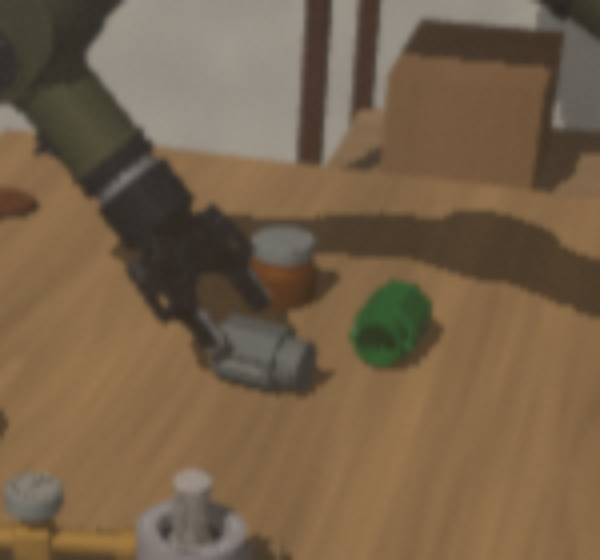

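View pics/wrist3.png

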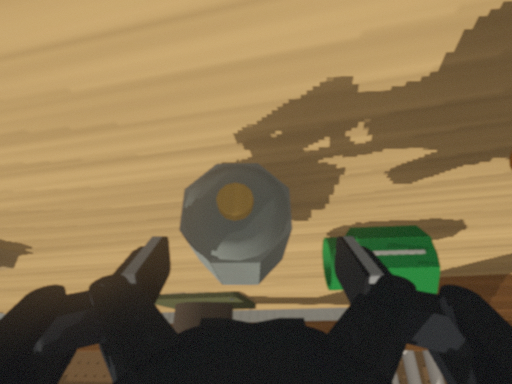

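Call:
{"method": "apply_moves", "body": {"motion": [[[-0.003, 0.003, -0.006], [-0.6, -0.3, 0.6]], [[0, 0.001, -0.001], [0, 0, 0]]]}}

```text
t: 3.88
tool_pos: [0.4871, -0.2069, 0.0126]
eef_rot: [-0.334, -0.623, 0.676, -0.209]
force: [0.6, -0.2, -1.1]
width: 0.0855
```

```bash
python3 - <<'E'
from h import *
p,q,s=tool(); print(p,s['t'])
p1,R1=grasp(back=.0); twist(p,q,p1,R1)
E
```

```text
[ 0.48708687 -0.20693862  0.01256137] 3.8833
N 1 v [ 0.0027 -0.0016 -0.0018] w [-0.21 -0.05 -0.35] | total [ 0.0027 -0.0016 -0.0018] [-0.21 -0.05 -0.35]
```

Aligned within 3 mm; close.

Call:
{"method": "apply_moves", "body": {"motion": [[[0.001, -0.001, -0.001], [0, 0, 0]], [[0, 0, 0], [0, 0, 0]], [[0, 0, 0], [0, 0, 0]], [[0, 0, 0], [0, 0, 0]], [[0, 0, 0], [0, 0, 0]], [[0, 0, 0], [0, 0, 0]]], "fingers": -1, "force": 80}}

```text
t: 4.38
tool_pos: [0.4894, -0.2059, 0.0135]
eef_rot: [-0.335, -0.622, 0.676, -0.211]
force: [0.7, 0.8, -0.1]
width: 0.0503
```

```bash
python3 - <<'E'
from h import *
p,q,s=tool(); print(p,s['t'],s['width'],s['force'])
p1,R1=grasp(back=.0); twist(p,q,p1,R1)
E
```

```text
[ 0.48943388 -0.20590084  0.01346986] 4.3833 0.05027999856637629 [ 0.70065271  0.82844282 -0.1492434 ]
N 1 v [ 0.0049 -0.0025 -0.0004] w [-0.16  0.04 -0.72] | total [ 0.0049 -0.0025 -0.0004] [-0.16  0.04 -0.72]
```

Call:
{"method": "apply_moves", "body": {"motion": [[[0, 0, 0], [0, 0, 0]], [[0, 0, 0], [0, 0, 0]]]}}

```text
t: 4.55
tool_pos: [0.4894, -0.2059, 0.0134]
eef_rot: [-0.335, -0.622, 0.676, -0.211]
force: [0.1, 0.3, 1.7]
width: 0.0503
```

```bash
python3 - <<'E'
from h import *
for n in('side','wrist'):cv2.imwrite(f'pics/{n}4.png',snapshot(n))
im=cv2.imread('pics/side4.png');cv2.imwrite('pics/side4c.png',cv2.resize(im[100:240,230:380],None,fx=4,fy=4))
E
```

```text
(no output)
```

View pics/side4c.png

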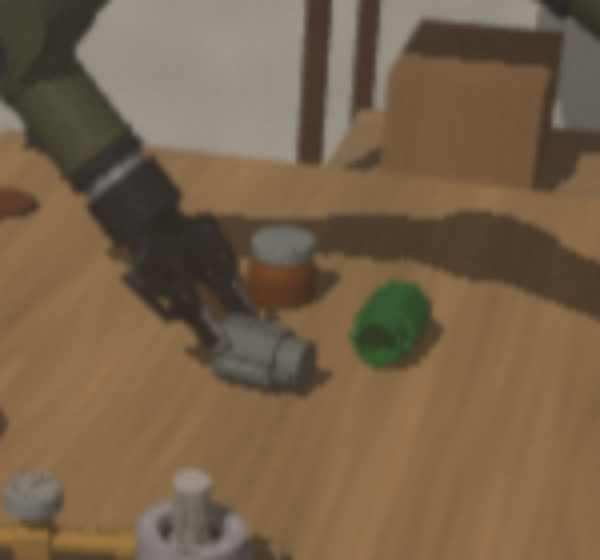

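View pics/wrist4.png

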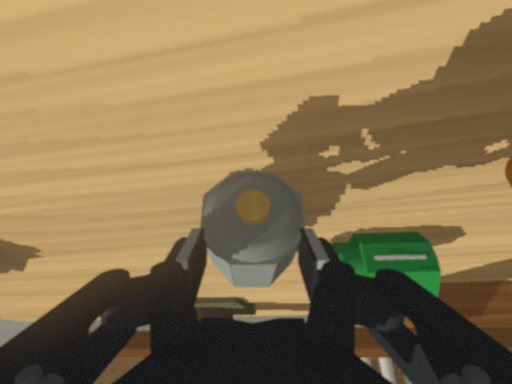

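```bash
python3 - <<'E'
from bowlfit import *
p,q,s=tool(); Rm=q.as_matrix()
im=cv2.imread('pics/side4.png'); D=cam('side'); sc=6; im=cv2.resize(im[150:220,250:350],None,fx=sc,fy=sc,interpolation=cv2.INTER_CUBIC)
def dot(P,c): 
    u=(proj(D,P)[0]-[250,150]+.5)*sc; cv2.circle(im,tuple(int(v) for v in u),3,c,-1)
dot(p,(0,0,255)); dot(p-.0187*Rm[:,0],(0,255,0))
for sg in(1,-1): dot(p+sg*.025*Rm[:,2],(0,0,255)); dot(p-.0187*Rm[:,0]+sg*.025*Rm[:,2],(0,255,0))
r2=render(D,*pose(*BOWL),sc=4); c=cv2.findContours((r2>.5).astype(np.uint8),0,1)[0]
for k in c: cv2.polylines(im,[((k-[250,150]+.5)*sc).astype(int)],True,(255,0,0),1)
cv2.imwrite('pics/side4d.png',im)
E
```

```text
(no output)
```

View pics/side4d.png

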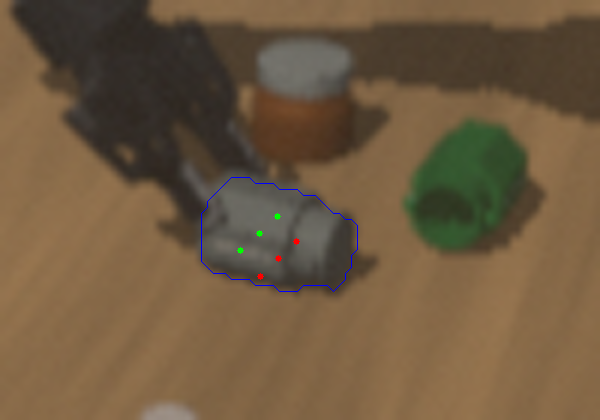

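```bash
python3 - <<'E'
import cv2,numpy as np
a=cv2.imread('pics/side4.png')[165:205,265:325]; b=cv2.imread('pics/wrist4.png')[150:310,150:360]
cv2.imwrite('pics/z1.png',cv2.resize(cv2.convertScaleAbs(a,alpha=1.8),None,fx=12,fy=12,interpolation=cv2.INTER_CUBIC))
cv2.imwrite('pics/z2.png',cv2.resize(cv2.convertScaleAbs(b,alpha=1.5,beta=20),None,fx=3.6,fy=3.6,interpolation=cv2.INTER_CUBIC))
E
```

```text
(no output)
```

View pics/z1.png

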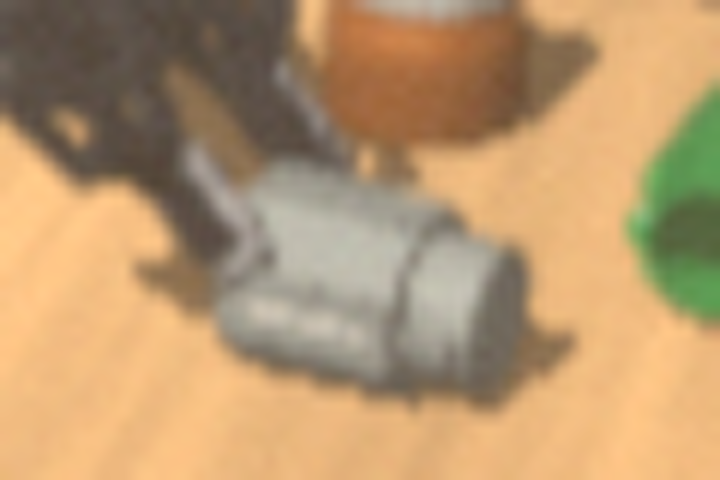

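View pics/z2.png

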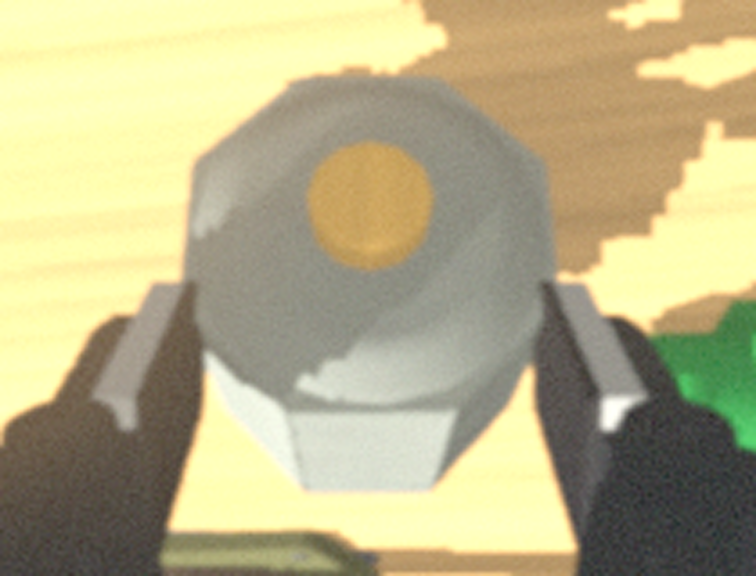

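Call:
{"method": "apply_moves", "body": {"motion": [[[0, 0, 0], [0, 0, 0]], [[0, 0, 0], [0, 0, 0]], [[0, 0, 0], [0, 0, 0]], [[0, 0, 0], [0, 0, 0]], [[0, 0, 0], [0, 0, 0]]], "fingers": 1}}

```text
t: 5.07
tool_pos: [0.4888, -0.2058, 0.0131]
eef_rot: [-0.335, -0.622, 0.676, -0.211]
force: [0.4, 0.6, 0.2]
width: 0.0853
```

```bash
python3 - <<'E'
from bowlfit import *
p,q,s=tool(); print(p,s['t'],s['width'])
W=cam('wrist');D=cam('side')
obs=[]
for n,K in(('side',D),('wrist',W),('scene',cam('scene'))):
    im=snapshot(n); cs=cut_out(n,'bowl_mid'); 
    for d in cs:
        m=d['mask']; o=proj(K,[[.4945,-.2065,.028]])[0]; dist=np.linalg.norm(o-d['location']); print(n,d['location'],d['confidence'],dist)
        if dist<20: 
            f=fit([(K,m)],BOWL); print(f.x.round(4),f.fun,m.sum())
            cv2.drawContours(im,cv2.findContours(m.astype(np.uint8),0,1)[0],-1,(0,0,255),1)
    cv2.imwrite(f'pics/{n}5.png',im)
E
```

```text
[ 0.4888065  -0.20578915  0.01312141] 5.0667 0.08528654243697707
side [324.9, 180.3] 0.57 31.305924788951245
side [298.8, 189.7] 0.55 4.182461413427966
[ 0.498  -0.2097 -0.1043] 26.701960784313727 406
wrist [404.2, 258.0] 0.93 154.74623604497242
wrist [251.0, 223.3] 0.72 10.47832663528583
[ 0.4941 -0.2068 -0.1925] 146.14901960784312 9852
scene [160.0, 202.1] 0.71 40.2425871644427
scene [196.0, 212.4] 0.54 5.891912710084319
[ 0.4976 -0.2079 -0.3739] 254.5686274509804 167
```

View pics/wrist5.png

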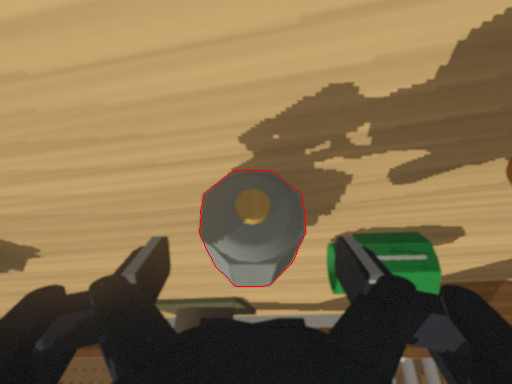

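```bash
sed -i 's/^BOWL=.*/BOWL=(.4943,-.2067,-.191)/; s/adv=.023/adv=.061/' h.py; python3 - <<'E'
from kin2 import *
p,q,s=tool(); 
p1,R1=grasp(); twist(p,q,p1,R1); T=fitk(); print(IK(p1,R1,s['joint_positions'],T))
E
```

```text
N 2 v [ 0.0212 -0.0013 -0.0001] w [-0.06  0.04 -0.33] | total [ 0.0424 -0.0026 -0.0002] [-0.12  0.07 -0.65]
(array([ 0.25627983,  1.27108542,  0.04367031,  1.19062471,  0.02583688,
        1.46286842, -1.48877921]), np.float64(7.653459418945604e-07), np.float64(4.691974609144558e-06))
```

Call:
{"method": "apply_moves", "body": {"motion": [[[0.01, -0.002, 0], [0, 0, -0.3]], [[0.01, -0.001, 0], [0, 0, -0.2]], [[0.01, 0, 0], [0, 0, 0]], [[0.006, 0, 0], [0, 0, 0]], [[0, 0, 0], [0, 0, 0]]]}}

```text
t: 5.78
tool_pos: [0.461, -0.2005, -0.0117]
eef_rot: [-0.333, -0.623, 0.677, -0.208]
force: [-0.7, 0.5, 0.1]
width: 0.0852
```

```bash
python3 - <<'E'
from h import *
p,q,s=tool(); print(p,s['t'],s['force'])
p1,R1=grasp(); twist(p,q,p1,R1)
a=snapshot('side')[165:205,265:325]
cv2.imwrite('pics/side6.png',cv2.resize(cv2.convertScaleAbs(a,alpha=1.8),None,fx=12,fy=12,interpolation=cv2.INTER_CUBIC))
E
```

```text
[ 0.46098335 -0.20047331 -0.01168208] 5.7833 [-0.67328715  0.48079854  0.05307654]
N 1 v [ 0.0047  0.0001 -0.0002] w [-0.12  0.09 -0.22] | total [ 0.0047  0.0001 -0.0002] [-0.12  0.09 -0.22]
```

View pics/side6.png

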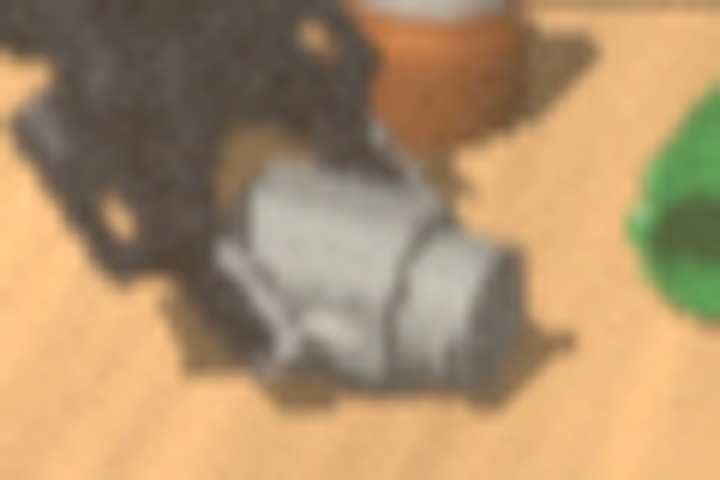

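The fingertips stand some 40 mm short of the reported TCP: it now reads z = -12 mm with no contact. I'll go by what the pictures show. The pads now straddle the grip flats, so I'll close.

Call:
{"method": "apply_moves", "body": {"motion": [[[0.001, 0, 0], [0, 0, 0]], [[0, 0, 0], [0, 0, 0]], [[0, 0, 0], [0, 0, 0]], [[0, 0, 0], [0, 0, 0]], [[0, 0, 0], [0, 0, 0]], [[0, 0, 0], [0, 0, 0]]], "fingers": -1, "force": 80}}

```text
t: 6.33
tool_pos: [0.4633, -0.2009, -0.0117]
eef_rot: [-0.334, -0.622, 0.676, -0.21]
force: [0.1, -0.2, -0.5]
width: 0.0551
```

```bash
python3 - <<'E'
from h import *
p,q,s=tool(); print(p,q.as_matrix().round(4).tolist(),s['t'],s['force'],s['width'])
p1,R1=grasp(); twist(p,q,p1,R1)
im=snapshot('wrist');cv2.imwrite('pics/wrist7.png',im)
E
```

```text
[ 0.4633053  -0.20085795 -0.01165794] [[-0.6882, 0.7003, -0.1899], [0.1312, -0.1373, -0.9818], [-0.7136, -0.7006, 0.0026]] 6.3333 [ 0.07757504 -0.21423629 -0.47396227] 0.05508159702299202
N 1 v [ 0.0064 -0.0015 -0.0002] w [-0.11  0.1  -0.53] | total [ 0.0064 -0.0015 -0.0002] [-0.11  0.1  -0.53]
```

View pics/wrist7.png

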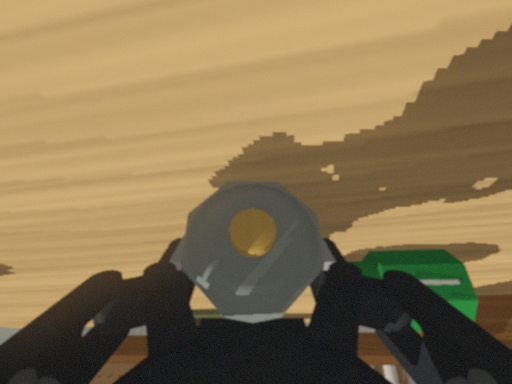

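```bash
python3 - <<'E'
from bowlfit import *
p,q,s=tool(); Rt=q.as_matrix(); Rb,mid=pose(*BOWL)
Tb=Rt.T@Rb; m=Rt.T@(mid-p); print(m,Tb.round(3)); np.savez('held.npz',m=m,Tb=Tb)
# filter overlay
S,D=cam('scene'),cam('side')
def draw(n,K,x,y,phi,c,box):
    im=cv2.imread(f'pics/{n}0.png')[box[1]:box[3],box[0]:box[2]]; sc=700//im.shape[1]; im=cv2.resize(im,None,fx=sc,fy=sc,interpolation=cv2.INTER_CUBIC)
    Rf=rz=R.from_euler('z',phi).as_matrix()
    def L(P,col,cl=True):
        u=(proj(K,np.array(P)@Rf.T+[x,y,0])-box[:2]+.5)*sc; cv2.polylines(im,[u.astype(int)],cl,col,1)
    t=np.linspace(0,2*np.pi,60)
    for rr,z in((.039,.062),(.0245,.062),(.0135,.102)): L(np.c_[rr*np.cos(t),rr*np.sin(t),0*t+z],(0,0,255))
    for s in(1,-1): L([[-.007,s*.0235,.062],[-.007,s*.03,.062],[.007,s*.03,.062],[.007,s*.0235,.062]],(255,0,0))
    L([[.04,0,.05],[.2,0,.05]],(0,255,0)); L([[-.05,-.055,.018],[.22,-.055,.018],[.22,.055,.018],[-.05,.055,.018]],(255,0,255))
    cv2.imwrite(f'pics/{n}_f.png',im)
draw('scene',S,.462,.129,0,0,(250,145,345,220)); draw('side',D,.462,.129,0,0,(195,205,315,270))
E
```

```text
[-5.04178275e-02 -5.24502313e-03 -5.40368884e-05] [[-0.002 -0.714 -0.701]
 [-0.002 -0.701  0.714]
 [-1.     0.003 -0.   ]]
```

View pics/scene_f.png

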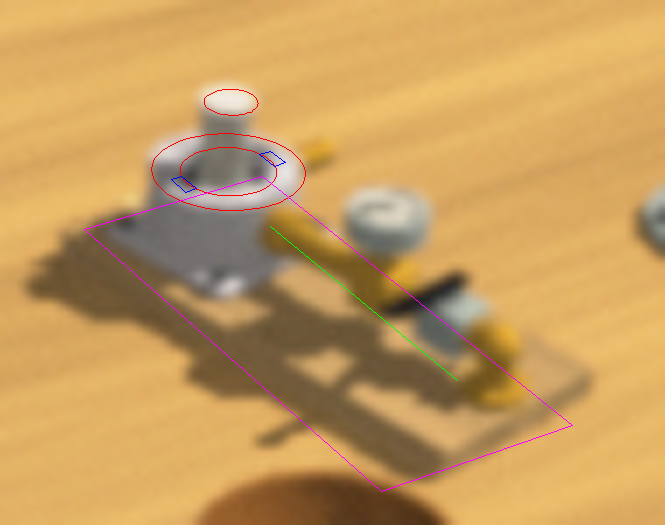

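View pics/side_f.png

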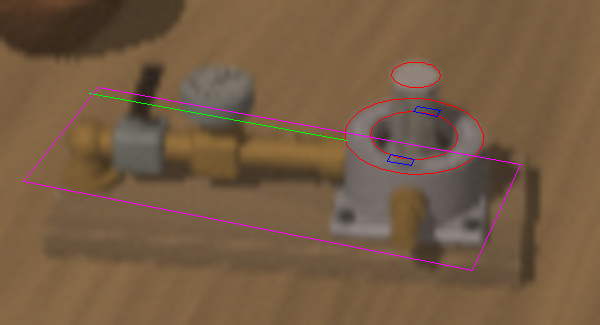

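```bash
cat > fdraw.py <<'E'
from bowlfit import *
def draw(n,K,x,y,phi,box,src,out,bx=-.055):
    im=cv2.imread(src)[box[1]:box[3],box[0]:box[2]]; sc=700//im.shape[1]; im=cv2.resize(im,None,fx=sc,fy=sc,interpolation=cv2.INTER_CUBIC)
    Rf=R.from_euler('z',phi).as_matrix()
    def L(P,col,cl=True):
        u=(proj(K,np.array(P)@Rf.T+[x,y,0])-box[:2]+.5)*sc; cv2.polylines(im,[u.astype(int)],cl,col,1)
    t=np.linspace(0,2*np.pi,60)
    for rr,z in((.039,.062),(.0245,.062),(.0135,.102)): L(np.c_[rr*np.cos(t),rr*np.sin(t),0*t+z],(0,0,255))
    for s in(1,-1): L([[-.007,s*.0235,.062],[-.007,s*.03,.062],[.007,s*.03,.062],[.007,s*.0235,.062]],(255,0,0))
    L([[.04,0,.05],[.2,0,.05]],(0,255,0)); L([[bx,-.055,.018],[bx+.27,-.055,.018],[bx+.27,.055,.018],[bx,.055,.018]],(255,0,255))
    L([[bx,-.055,0],[bx+.27,-.055,0],[bx+.27,.055,0],[bx,.055,0]],(255,255,0))
    cv2.imwrite(out,im)
E
python3 - <<'E'
from fdraw import *
S,D=cam('scene'),cam('side')
draw('scene',S,.462,.129,.18,(250,145,345,220),'pics/scene0.png','pics/scene_f2.png'); draw('side',D,.462,.129,.18,(195,205,315,270),'pics/side0.png','pics/side_f2.png')
E
```

```text
(no output)
```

View pics/scene_f2.png

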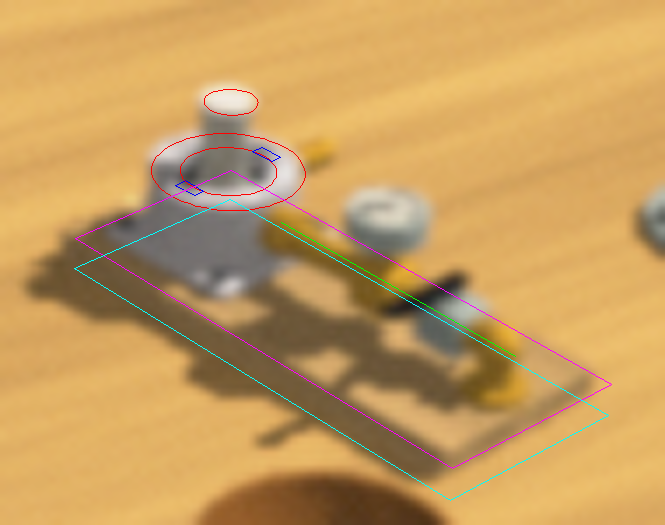

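View pics/side_f2.png

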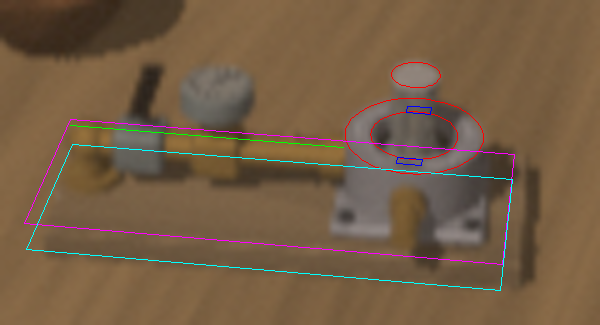

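```bash
python3 - <<'E'
from fdraw import *
S,D=cam('scene'),cam('side')
draw('scene',S,.461,.128,.22,(250,145,345,220),'pics/scene0.png','pics/scene_f3.png',-.065); draw('side',D,.461,.128,.22,(195,205,315,270),'pics/side0.png','pics/side_f3.png',-.065)
E
```

```text
(no output)
```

View pics/scene_f3.png

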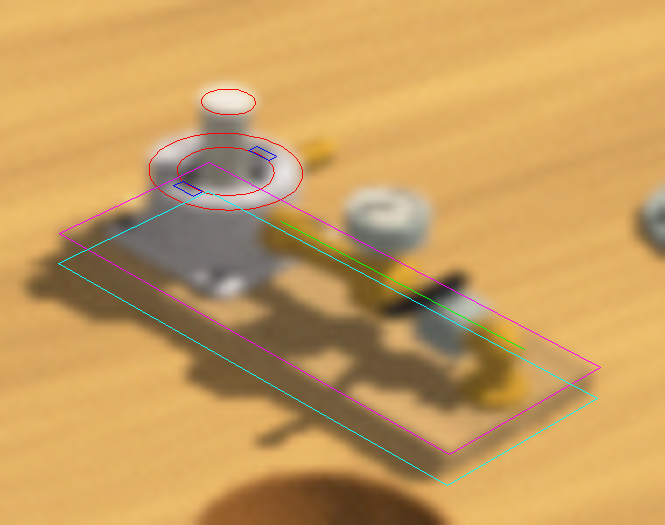

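View pics/side_f3.png

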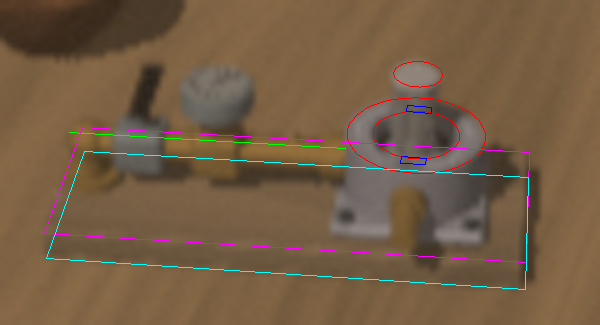

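```bash
cat > plan.py <<'E'
from kin2 import *
H=np.load('held.npz'); FX,FY,PHI=.4615,.1285,.22
def target(mouth_z,turn=0,sgn=None,fx=None,fy=None,phi=None):
    """tool pose for upright bowl; turn in rad clockwise from slots"""
    fx=FX if fx is None else fx; fy=FY if fy is None else fy; phi=PHI if phi is None else phi
    sgn=1 if sgn is None else sgn
    a=phi+sgn*np.pi/2-turn
    bx=np.array([np.cos(a),np.sin(a),0]); bz=np.array([0,0,1.]); Rb=np.stack([bx,np.cross(bz,bx),bz],1)
    Rt=Rb@H['Tb'].T; mid=np.array([fx,fy,mouth_z+.045]); return mid-Rt@H['m'],Rt
E
python3 - <<'E'
from plan import *
T=fitk(); s=r.read_state(); j0=np.array(s['joint_positions']); print(j0.round(3))
for sgn in(1,-1):
    print(target(.14,sgn=sgn)[1][:,0].round(2))
    for g in (1.3,-1.5):
        j=j0.copy(); j[0]=-.25; j[6]=g; 
        for mz,tn in((.14,0),(.05,0),(.043,0),(.043,.4),(.043,.8),(.043,1.2),(.043,1.57),(.05,1.57)):
            j,e,er=IK(*target(mz,tn,sgn),j,T); print(mz,tn,j.round(2),round(e,4),round(er,4))
E
```

```text
[ 0.256  1.266  0.043  1.181  0.027  1.468 -1.491]
[ 0.7   0.15 -0.7 ]
0.14 0 [-0.65  0.49  0.32  2.25 -1.    0.04 -0.78] 0.0441 0.387
0.05 0 [-0.62  0.69  0.27  2.18 -1.    0.04 -0.82] 0.054 0.5027
0.043 0 [-0.62  0.7   0.27  2.17 -1.    0.04 -0.82] 0.0546 0.5109
0.043 0.4 [-1.27  1.07  0.83  2.19 -1.    0.04 -1.69] 0.041 0.3804
0.043 0.8 [-1.34  1.21  0.89  2.22 -1.    0.04 -2.1 ] 0.0189 0.1726
0.043 1.2 [-1.36  1.31  1.01  2.19 -1.    0.23 -2.37] 0.0 0.0
0.043 1.57 [-1.36  1.53  1.35  1.97 -0.92  0.84 -2.66] 0.0 0.0
0.05 1.57 [-1.36  1.53  1.36  1.97 -0.91  0.85 -2.66] 0.0 0.0
0.14 0 [-0.65  0.49  0.32  2.25 -1.    0.04 -0.78] 0.0441 0.387
0.05 0 [-0.62  0.69  0.27  2.18 -1.    0.04 -0.82] 0.054 0.5027
0.043 0 [-0.62  0.7   0.27  2.17 -1.    0.04 -0.82] 0.0546 0.5109
0.043 0.4 [-1.27  1.07  0.83  2.19 -1.    0.04 -1.69] 0.041 0.3804
0.043 0.8 [-1.34  1.21  0.89  2.22 -1.    0.04 -2.1 ] 0.0189 0.1726
0.043 1.2 [-1.36  1.31  1.01  2.19 -1.    0.23 -2.37] 0.0 0.0
0.043 1.57 [-1.36  1.53  1.35  1.97 -0.92  0.84 -2.66] 0.0 0.0
0.05 1.57 [-1.36  1.53  1.36  1.97 -0.91  0.85 -2.66] 0.0 0
[... 300 characters left out ...]
.44  1.19  1.21] 0.0 0.0
0.043 1.2 [ 0.07  1.02 -0.08  1.79 -0.7   0.98  1.19] 0.0 0.0
0.043 1.57 [ 0.21  0.99 -0.19  1.99 -1.    0.72  1.25] 0.0 0.0
0.05 1.57 [ 0.21  0.98 -0.19  1.99 -0.99  0.73  1.24] 0.0 0.0
0.14 0 [ 0.14  1.19 -1.09  1.4   0.5   1.76  0.77] 0.0 0.0
0.05 0 [ 0.13  1.31 -1.05  1.41  0.59  1.66  0.78] 0.0 0.0
0.043 0 [ 0.13  1.32 -1.04  1.41  0.6   1.66  0.78] 0.0 0.0
0.043 0.4 [ 0.26  1.3  -1.03  1.46  0.47  1.47  0.58] 0.0 0.0
0.043 0.8 [ 0.41  1.27 -1.02  1.59  0.36  1.19  0.39] 0.0 0.0
0.043 1.2 [ 0.53  1.22 -0.98  1.78  0.27  0.84  0.21] 0.0 0.0
0.043 1.57 [ 0.61  1.18 -0.94  2.    0.17  0.44  0.08] 0.0 0.0
0.05 1.57 [ 0.61  1.16 -0.94  2.    0.16  0.45  0.07] 0.0 0.0
```

Call:
{"method": "apply_moves", "body": {"motion": [[[-0.01, -0.01, 0], [0, 0, 0]], [[-0.02, -0.02, 0], [0, 0, 0]], [[-0.02, -0.02, 0], [0, 0, 0]], [[-0.022, -0.022, 0], [0, 0, 0]], [[-0.022, -0.022, 0], [0, 0, 0]], [[-0.022, -0.022, 0], [0, 0, 0]]]}}

```text
t: 6.88
tool_pos: [0.4579, -0.1984, 0.1554]
eef_rot: [-0.331, -0.625, 0.676, -0.206]
force: [1.0, -0.0, -3.0]
width: 0.0548
```

```bash
python3 - <<'E'
from plan import *
p,q,s=tool(); print(p,s['t'],s['width'],s['force'],s['joint_positions'].round(3)); T=fitk()
p1,R1=target(.15,0,-1); print(p1)
rv=(q.inv()*R.from_matrix(R1)).as_rotvec(degrees=True); print(rv); print(q.inv().apply(p1-p))
cv2.imwrite('pics/wrist8.png',snapshot('wrist'));cv2.imwrite('pics/side8.png',snapshot('side'))
E
```

```text
[ 0.45794307 -0.19840576  0.15542572] 6.8833 0.05481675553078318 [ 1.00549037 -0.01126197 -2.99801024] [ 0.25   1.044  0.054  1.203  0.029  1.68  -1.474]
[0.42277278 0.11999873 0.16341833]
[161.87578028  -0.48717071  23.85254227]
[ 0.06173572 -0.07257552 -0.30594729]
```

View pics/wrist8.png

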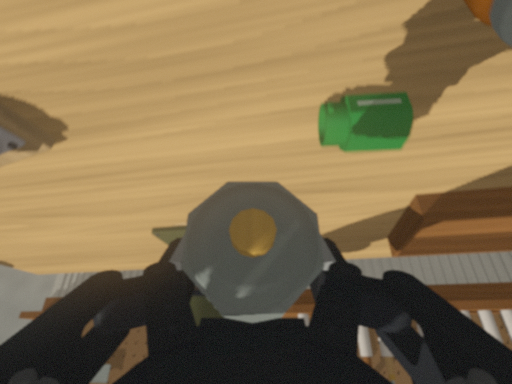

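View pics/side8.png

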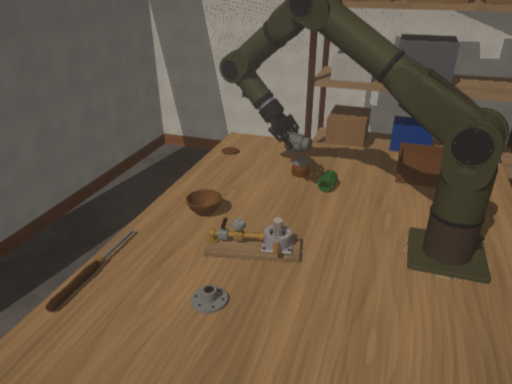

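Call:
{"method": "apply_moves", "body": {"motion": [[[-0.003, -0.003, -0.03], [0, 0, 0]], [[-0.003, -0.003, -0.036], [0, 0, 0]], [[-0.003, -0.003, -0.036], [0, 0, 0]], [[-0.003, -0.003, -0.036], [0, 0, 0]], [[0, 0, -0.036], [0, 0, 0]], [[0, 0, 0], [0, 0, 0]], [[0, 0, 0], [0, 0, 0]]]}}

```text
t: 7.57
tool_pos: [0.4949, -0.0252, 0.1776]
eef_rot: [-0.337, -0.619, 0.678, -0.21]
force: [-0.1, -1.6, -1.9]
width: 0.0554
```

```bash
python3 - <<'E'
from plan import *
p,q,s=tool(); print(p,s['t'],s['width'],np.abs(s['qvel']).max(),s['joint_positions'].round(3))
W=cam('wrist'); im=snapshot('wrist'); cv2.imwrite('pics/wrist9.png',im); np.savez('w9.npz',K=W[0],E=W[1])
for l in ('filter','collar'): print(l,[(d['location'],round(d['confidence'],2)) for d in look_for('wrist',l)])
E
```

```text
[ 0.49492888 -0.02520346  0.17764587] 7.5667 0.05543207354633358 0.07834132643438996 [ 0.031  1.003  0.015  1.213 -0.116  1.692 -1.694]
filter [([90.5, 83.0], 0.61)]
collar [([92.8, 81.4], 0.58)]
```

View pics/wrist9.png

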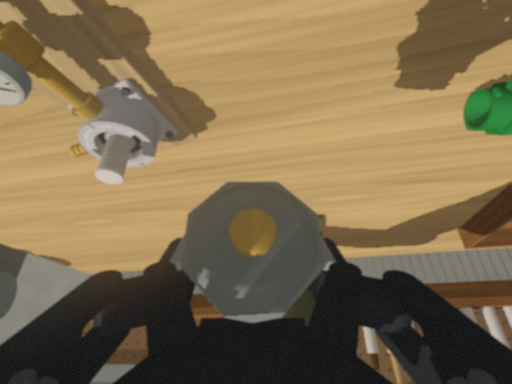

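```bash
python3 - <<'E'
from fdraw import *
p,q,s=tool(); print(p,np.abs(s['qvel']).max())
W=cam('wrist'); im=snapshot('wrist'); cv2.imwrite('pics/wrist10.png',im); np.savez('w10.npz',K=W[0],E=W[1])
draw('w',W,.4615,.1285,.22,(0,30,200,200),'pics/wrist10.png','pics/wrist10f.png',-.065)
E
```

```text
[ 0.49470049 -0.02637173  0.17748134] 0.02362344732769336
```

View pics/wrist10f.png

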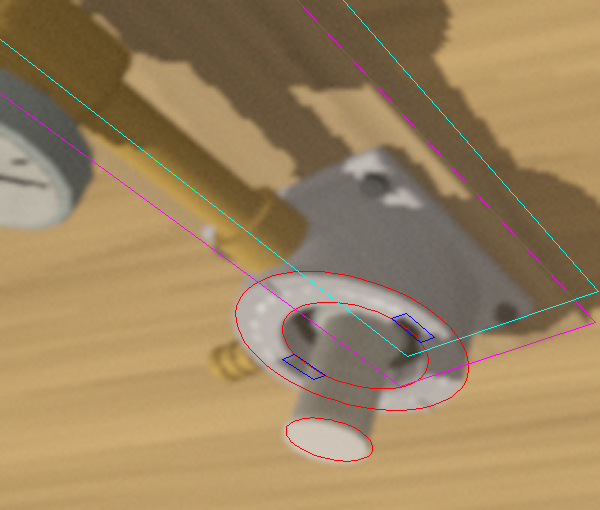

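```bash
python3 - <<'E'
import cv2
im=cv2.imread('pics/wrist10.png')[110:190,65:165]
cv2.imwrite('pics/z3.png',cv2.resize(cv2.convertScaleAbs(im,alpha=1.3,beta=20),None,fx=8,fy=7.5,interpolation=cv2.INTER_CUBIC))
E
```

```text
(no output)
```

View pics/z3.png

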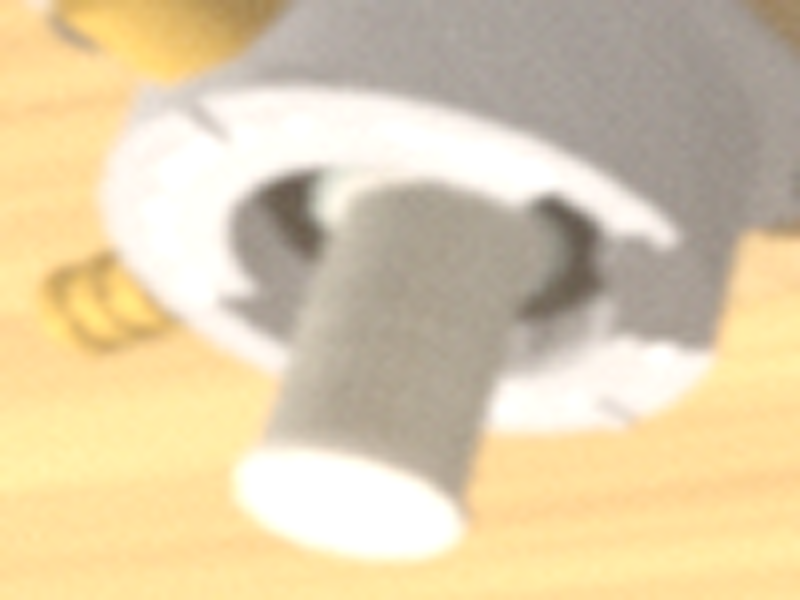

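```bash
python3 - <<'E'
from fdraw import *
z=np.load('w10.npz'); W=(z['K'],z['E'])
a=onz(W,(65+210/8-.5,110+118/7.5-.5),.062);b=onz(W,(65+615/8-.5,110+408/7.5-.5),.062)
d=a-b; print(a,b,np.linalg.norm(d),np.arctan2(d[1],d[0]),(a+b)/2)
c=onz(W,(65+350/8-.5,110+500/7.5-.5),.102); print('cart',c)
for u in((260,310),(572,205)): 
    g=onz(W,(65+u[0]/8-.5,110+u[1]/7.5-.5),.062); v=g-[.4615,.1285,.062]; print(g,np.linalg.norm(v),np.arctan2(v[1],v[0]))
E
```

```text
[0.49560252 0.13637803 0.062     ] [0.42533522 0.12244162 0.062     ] 0.07163600609341086 0.19579326907975497 [0.46046887 0.12940983 0.062     ]
cart [0.46202089 0.1296214  0.102     ]
[0.45844046 0.15754769 0.062     ] 0.029208370686209136 1.6757374810388728
[0.4707109  0.10196916 0.062     ] 0.028084268562030834 -1.2366386614491334
```

Call:
{"method": "apply_moves", "body": {"motion": [[[-0.002, 0, 0], [-7, 0, 0]], [[-0.002, 0, 0], [-7, 0, 0]], [[-0.002, 0, 0], [-7, 0, 0]], [[-0.002, 0, 0], [-7, 0, 0]], [[0, 0, 0], [-7, 0, 0]], [[0, 0, 0], [-7, 0, 0]], [[0, 0, 0], [-7, 0, 0]], [[0, 0, 0], [-7, 0, 0]]]}}

```text
t: 8.43
tool_pos: [0.4977, -0.044, 0.182]
eef_rot: [0.197, 0.867, -0.301, 0.344]
force: [-0.2, -0.4, -2.4]
width: 0.055
```

```bash
sed -i 's/^H=.*/H=np.load("held.npz"); FX,FY,PHI=.4617,.1292,.205/' plan.py; python3 - <<'E'
from plan import *
p,q,s=tool(); print(p,s['t'],s['width'],s['joint_positions'].round(3))
p1,R1=target(.15,0,-1); twist(p,q,p1,R1)
E
```

```text
[ 0.49770422 -0.04402725  0.1819531 ] 8.4333 0.05495074608192997 [ 0.191  1.018 -0.302  1.178  0.069  1.729 -0.871]
N 21 v [0.0034 0.0101 0.0029] w [-6.6   0.53 -0.84] | total [0.0722 0.2115 0.0607] [-138.63   11.16  -17.63]
```

```bash
python3 - <<'E'
from bowlfit import *
from plan import H
p,q,s=tool(); v=np.array([.0036,.0106,.003]); w=np.radians([-6.9,.55,-.9]); Rt=q.as_matrix()
P=np.vstack(parts)-[0,0,.045]
for i in range(21):
    if i%3==0:
        B=(P@H['Tb'].T+H['m'])@Rt.T+p; print(i,p.round(3),'bowl',B.mean(0).round(3),'zmin',B[:,2].min().round(3))
    p=p+Rt@v; Rt=Rt@R.from_rotvec(w).as_matrix()
E
```

```text
0 [ 0.498 -0.044  0.182] bowl [ 0.534 -0.052  0.221] zmin 0.186
3 [ 0.51  -0.022  0.158] bowl [ 0.549 -0.029  0.196] zmin 0.157
6 [0.515 0.008 0.141] bowl [0.556 0.003 0.177] zmin 0.13
9 [0.511 0.041 0.132] bowl [0.553 0.038 0.166] zmin 0.114
12 [0.499 0.073 0.13 ] bowl [0.541 0.074 0.164] zmin 0.11
15 [0.478 0.1   0.136] bowl [0.519 0.104 0.17 ] zmin 0.115
18 [0.451 0.118 0.147] bowl [0.491 0.125 0.183] zmin 0.129
```

Call:
{"method": "apply_moves", "body": {"motion": [[[-0.006, 0, 0], [-7.1, 0.5, -0.8]], [[-0.006, 0, 0], [-7.1, 0.5, -0.8]], [[-0.006, 0, 0], [-7.1, 0.5, -0.8]], [[-0.006, 0, 0], [-7.1, 0.5, -0.8]], [[-0.002, 0, 0], [-7.1, 0.5, -0.8]], [[0, 0, 0], [-7.1, 0.5, -0.8]], [[0, 0, 0], [-7.1, 0.5, -0.8]], [[0, 0, 0], [-7.1, 0.5, -0.8]]]}}

```text
t: 9.1
tool_pos: [0.5135, -0.0679, 0.1988]
eef_rot: [-0.025, 0.927, 0.137, 0.348]
force: [-0.8, 0.1, -1.6]
width: 0.0549
```

Call:
{"method": "apply_moves", "body": {"motion": [[[0, 0, 0], [-7.1, 0.5, -0.8]], [[0, 0, 0], [-7.1, 0.5, -0.8]], [[0, 0, 0], [-7.1, 0.5, -0.8]], [[0, 0, 0], [-7.1, 0.5, -0.8]], [[0, 0, 0], [-7.1, 0.5, -0.8]], [[0, 0, 0], [-7.1, 0.5, -0.8]], [[0, 0, 0], [-7.1, 0.5, -0.8]]]}}

```text
t: 9.68
tool_pos: [0.511, -0.0841, 0.1948]
eef_rot: [-0.215, 0.792, 0.497, 0.282]
force: [-0.4, -0.0, -1.7]
width: 0.0548
```

```bash
python3 - <<'E'
from plan import *
p,q,s=tool(); print(p,s['t'],s['width'],s['joint_positions'].round(3))
p1,R1=target(.15,0,-1); twist(p,q,p1,R1)
E
```

```text
[ 0.5109732  -0.08407958  0.19475641] 9.6833 0.05478514564261086 [ 0.301  1.161 -0.809  1.021  0.504  2.039  0.74 ]
N 7 v [0.009  0.0097 0.0298] w [-4.61  0.6  -0.62] | total [0.0632 0.0682 0.2086] [-32.25   4.23  -4.34]
```

Call:
{"method": "apply_moves", "body": {"motion": [[[0.009, 0.01, 0.03], [-4.8, 0.6, -0.6]], [[0.009, 0.01, 0.03], [-4.8, 0.6, -0.6]], [[0.009, 0.01, 0.03], [-4.8, 0.6, -0.6]], [[0.009, 0.01, 0.03], [-4.8, 0.6, -0.6]], [[0.009, 0.01, 0.03], [-4.8, 0.6, -0.6]], [[0.009, 0.01, 0.03], [-4.8, 0.6, -0.6]], [[0.009, 0.01, 0.03], [-4.6, 0.6, -0.6]]]}}

```text
t: 10.27
tool_pos: [0.4304, 0.1082, 0.1521]
eef_rot: [-0.331, 0.623, 0.679, 0.203]
force: [0.0, 0.1, -2.4]
width: 0.0552
```

```bash
python3 - <<'E'
from plan import *
p,q,s=tool(); print(p,s['t'],s['width'],s['joint_positions'].round(3))
p1,R1=target(.15,0,-1); twist(p,q,p1,R1)
E
```

```text
[0.43037398 0.10823602 0.15214533] 10.2667 0.05517054425443552 [ 0.145  1.169 -1.029  1.372  0.476  1.753  0.833]
N 1 v [-0.0045  0.0114  0.0143] w [-0.01  0.34  0.14] | total [-0.0045  0.0114  0.0143] [-0.01  0.34  0.14]
```

Call:
{"method": "apply_moves", "body": {"motion": [[[-0.003, 0.008, 0.01], [0, 0.3, 0.1]], [[-0.001, 0.003, 0.004], [0, 0, 0]], [[0, 0, 0], [0, 0, 0]]]}}

```text
t: 10.52
tool_pos: [0.4189, 0.1221, 0.1631]
eef_rot: [-0.334, 0.623, 0.68, 0.196]
force: [-0.8, 0.3, -2.8]
width: 0.0552
```

```bash
cat > upfit.py <<'E'
from plan import *
from bowlfit import parts,render
from scipy.optimize import minimize
def heldpose():
    s=r.read_state(); Rt=R.from_quat(s['eef_rot']).as_matrix(); return Rt@H['Tb'], np.array(s['tool_pos'])+Rt@H['m']
def fitup(obs,Rb,mid):
    def cost(v):
        Rm=R.from_rotvec([v[3]/10,v[4]/10,v[5]/10]).as_matrix()@Rb
        return sum(np.abs(render(K,Rm,mid+v[:3]/100)-m).sum() for K,m in obs)
    s=np.zeros(6); o=minimize(cost,s,method='Nelder-Mead',options=dict(initial_simplex=np.vstack([s,np.eye(6)*.5]),maxiter=900))
    return o.x,o.fun
E
python3 - <<'E'
from upfit import *
p,q,s=tool(); print(p,s['t'],s['width'],np.abs(s['qvel']).max())
p1,R1=target(.15,0,-1); twist(p,q,p1,R1)
obs=[]
for n in('scene','side'):
    Rb,mid=heldpose(); K=cam(n); im=snapshot(n); cs=cut_out(n,'bowl_mid'); u=proj(K,mid)[0]
    cs=[d for d in cs if np.linalg.norm(np.array(d['location'])-u)<20]; print(n,u,[(d['location'],d['confidence'],d['mask'].sum()) for d in cs])
    sc=8; x0,y0=(u-[45,35]).astype(int); v=cv2.resize(im[y0:y0+70,x0:x0+90],None,fx=sc,fy=sc,interpolation=cv2.INTER_CUBIC)
    def oc(m,c):
        for k in cv2.findContours(m.astype(np.uint8),0,1)[0]: cv2.polylines(v,[((k-[x0,y0]+.5)*sc).astype(int)],True,c,1)
    oc(render(K,Rb,mid)>.5,(255,0,0))
    if cs: oc(cs[0]['mask'],(0,255,0)); obs.append((K,cs[0]['mask']))
    cv2.imwrite(f'pics/{n}_11.png',v)
print(Rb.round(3),mid)
if obs: print(fitup(obs,Rb,mid))
E
```

```text
[0.41891523 0.12208263 0.16306145] 10.5167 0.05520025513964661 0.03197197959288122
N 1 v [-0.0029 -0.0023 -0.0016] w [ 0.41 -0.31 -0.16] | total [-0.0029 -0.0023 -0.0016] [ 0.41 -0.31 -0.16]
scene [283.05616829 134.7105314 ] [([278.6, 138.8], 0.76, np.int64(228))]
side [279.62350187 190.29693099] [([281.6, 190.3], 0.8, np.int64(480))]
[[ 0.209  0.978  0.002]
 [-0.978  0.209  0.001]
 [ 0.    -0.002  1.   ]] [0.45886619 0.12891879 0.19385331]
(array([ 0.23272825, -0.32262036, -0.0083977 ,  0.16045831, -0.46414501,
        0.4169885 ]), np.float64(444.078431372549))
```

View pics/scene_11.png

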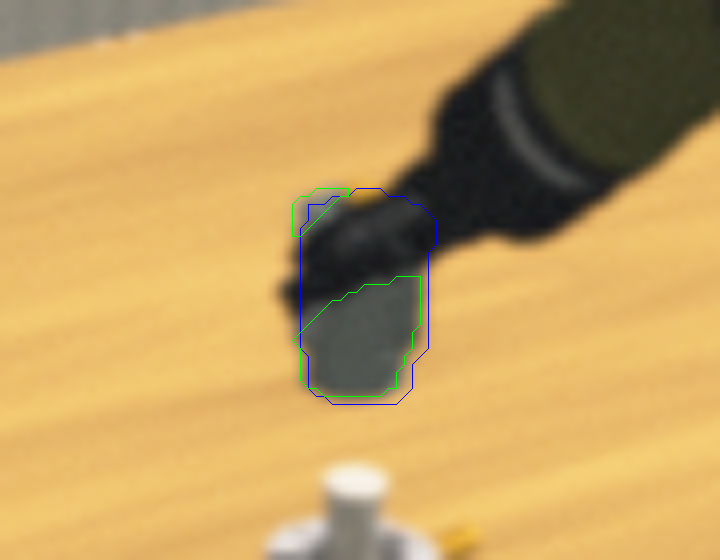

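View pics/side_11.png

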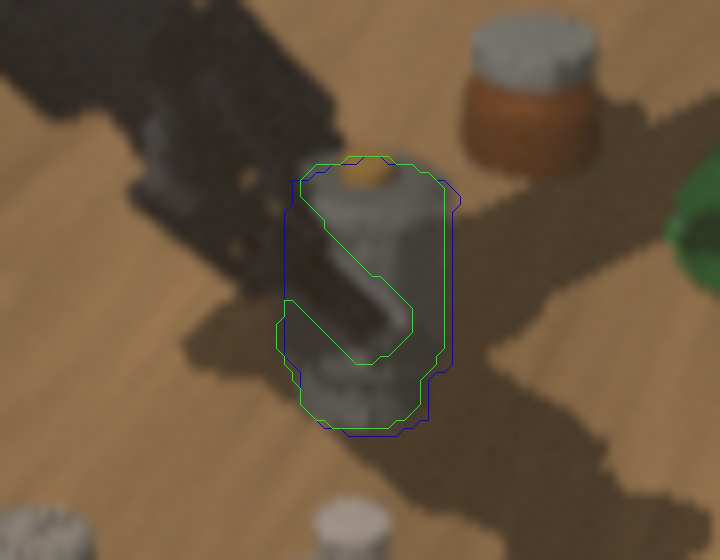

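Call:
{"method": "apply_moves", "body": {"motion": [[[-0.003, -0.002, -0.002], [0.4, -0.3, -0.2]], [[0, 0, 0], [0, 0, 0]], [[0, 0, 0], [0, 0, 0]]]}}

```text
t: 10.97
tool_pos: [0.426, 0.1166, 0.1619]
eef_rot: [-0.33, 0.627, 0.675, 0.204]
force: [0.2, 0.3, -1.3]
width: 0.0552
```

```bash
cat > servo.py <<'E'
from upfit import *
def shot(tag):
    p,q,s=tool(); print(p,s['t'],'F',s['force'].round(1),s['width'],np.abs(s['qvel']).max().round(3))
    out={}
    for n in('scene','side'):
        Rb,mid=heldpose(); K=cam(n); im=snapshot(n); cv2.imwrite(f'pics/{n}_{tag}_raw.png',im)
        u=proj(K,[FX,FY,.14])[0]; sc=8; x0,y0=(u-[45,35]).astype(int); v=cv2.resize(im[y0:y0+70,x0:x0+90],None,fx=sc,fy=sc,interpolation=cv2.INTER_CUBIC)
        def L(P,c): cv2.polylines(v,[((proj(K,P)-[x0,y0]+.5)*sc).astype(int)],False,c,1)
        t=np.linspace(0,2*np.pi,60); circ=lambda rr,z:np.c_[rr*np.cos(t),rr*np.sin(t),0*t+z]
        for rr,z in((.039,.062),(.0245,.062),(.0135,.102)): L(circ(rr,z)+[FX,FY,0],(0,0,255))
        for rr,z in((.0225,0),(.0225,.022)): L((circ(rr,z)-[0,0,.045])@Rb.T+mid,(0,255,0))
        R8=.028/np.cos(np.pi/8);k=np.arange(9)*np.pi/4+np.pi/8
        for z in(.022,.078): L((np.c_[R8*np.cos(k),R8*np.sin(k),0*k+z]-[0,0,.045])@Rb.T+mid,(0,255,0))
        cv2.imwrite(f'pics/{n}_{tag}.png',v)
    return
E
python3 - <<'E'
from servo import *
shot('a')
p,q,s=tool(); p1,R1=target(.15,0,-1); twist(p,q,p1,R1)
E
```

```text
[0.42604441 0.11664225 0.16191957] 10.9667 F [ 0.2  0.3 -1.3] 0.055203372053080624 0.025
N 1 v [0.0005 0.0026 0.0051] w [-0.63  0.28  0.08] | total [0.0005 0.0026 0.0051] [-0.63  0.28  0.08]
```

View pics/scene_a.png

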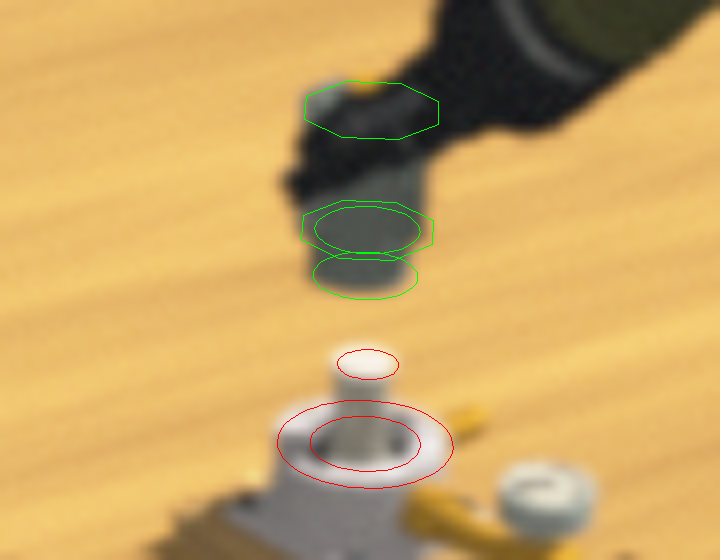

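View pics/side_a.png

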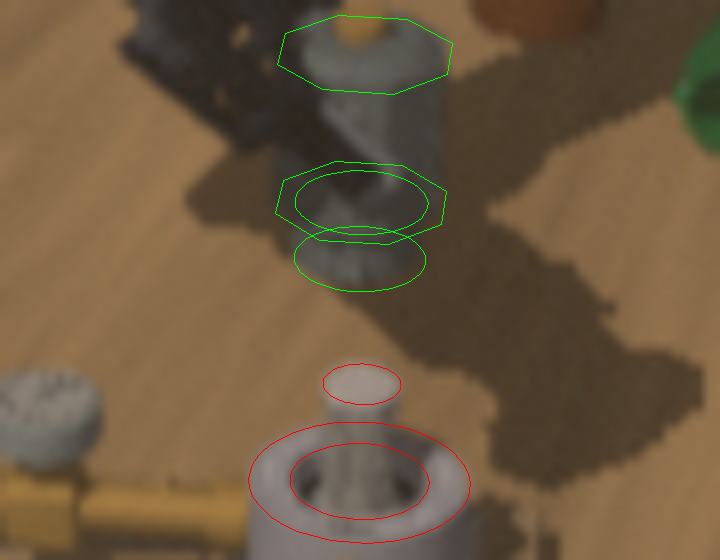

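```bash
python3 - <<'E'
from servo import *
for n in('scene','side'):
    im=cv2.imread(f'pics/{n}_a_raw.png').astype(float); K=cam(n); Rb,mid=heldpose()
    un=proj(K,mid+[0,0,-.034])[0]; uc=proj(K,[FX,FY,.092])[0]
    print(n,'pred neck',un,'pred cart',uc)
    for u in(un,uc):
        for dr in (-1,0,1):
            row=int(round(u[1]))+dr; c0=int(u[0])-14; print(row,c0,im[row,c0:c0+29].mean(1).astype(int).tolist())
E
```

```text
scene pred neck [282.33851976 145.07968369] pred cart [282.42714887 161.55195416]
144 268 [183, 182, 182, 182, 182, 178, 167, 131, 90, 78, 78, 81, 81, 80, 80, 81, 82, 87, 87, 89, 110, 140, 159, 167, 169, 173, 174, 174, 175]
145 268 [182, 182, 182, 181, 179, 179, 169, 134, 91, 80, 80, 81, 80, 79, 83, 80, 85, 88, 86, 99, 135, 163, 169, 173, 172, 174, 174, 177, 178]
146 268 [180, 177, 175, 174, 171, 170, 160, 128, 89, 78, 79, 80, 81, 81, 82, 81, 84, 85, 88, 110, 149, 168, 172, 173, 176, 176, 180, 181, 182]
161 268 [179, 179, 180, 177, 176, 177, 175, 174, 173, 170, 156, 145, 152, 162, 167, 174, 178, 177, 174, 174, 173, 174, 173, 174, 176, 177, 180, 180, 182]
162 268 [176, 176, 176, 174, 173, 171, 171, 170, 170, 168, 154, 132, 126, 125, 128, 137, 146, 164, 172, 174, 175, 174, 176, 179, 182, 182, 185, 185, 186]
163 268 [173, 172, 171, 169, 171, 171, 176, 178, 184, 184, 165, 136, 124, 119, 121, 130, 148, 170, 182, 182, 180, 181, 182, 184, 184, 185, 185, 184, 185]
side pred neck [277.66541371 200.39364902] pred cart [277.687569   222.57392252]
199 263 [65, 60, 62, 61, 61, 58, 56, 58, 57, 68, 78, 80, 81, 83, 73, 70, 62, 66, 61, 56, 56, 55, 55, 56, 58, 59, 59, 59, 59]
200 263 [83, 69, 64, 64, 62, 60, 62, 70, 66, 74, 78, 77, 78, 80, 80, 78, 72, 73, 64, 57, 54, 51, 55, 57, 60, 59, 59, 59, 60]
201 263 [101, 92, 86, 84, 66, 62, 70, 76, 74, 72, 70, 69, 68, 72, 73, 71, 70, 69, 61, 59, 55, 53, 56, 58, 57, 58, 59, 59, 60]
222 263 [106, 108, 108, 109, 107, 103, 105, 107, 106, 106, 109, 127, 133, 134, 138, 137, 132, 123, 103, 92, 97, 100, 102, 102, 101, 100, 97, 98, 98]
223 263 [105, 107, 107, 107, 105, 105, 106, 105, 107, 109, 109, 109, 110, 115, 121, 118, 115, 99, 83, 91, 97, 102, 103, 101, 99, 99, 96, 98, 98]
224 263 [106, 106, 107, 106, 105, 106, 108, 109, 109, 113, 110, 106, 102, 108, 111, 106, 106, 94, 84, 91, 98, 101, 102, 100, 97, 99, 98, 98, 99]
```

```bash
python3 - <<'E'
from servo import *
for n in('scene','side'):
    im=cv2.imread(f'pics/{n}_a_raw.png').astype(float); K=cam(n); print(n,np.linalg.norm(K[1][:3,3]-[FX,FY,.12]))
    uc=proj(K,[FX,FY,.102])[0];un=proj(K,[FX,FY,.18])[0]
    print('pred cart top',uc)
    for row in range(int(uc[1])-1,int(uc[1])+9): c0=int(uc[0])-10; print(row,c0,(im[row,c0:c0+21,0]).astype(int).tolist(), (im[row,c0:c0+21,2]-im[row,c0:c0+21,0]).astype(int).tolist())
E
```

```text
scene 1.6891039753963486
pred cart top [282.51896728 159.05858026]
158 272 [109, 111, 111, 110, 111, 121, 158, 201, 222, 225, 227, 225, 221, 195, 152, 116, 106, 102, 105, 104, 105] [126, 126, 126, 128, 128, 118, 83, 43, 24, 22, 20, 22, 26, 50, 88, 118, 125, 127, 125, 126, 126]
159 272 [112, 111, 110, 109, 110, 121, 157, 200, 223, 227, 230, 231, 228, 211, 162, 120, 107, 104, 106, 108, 108] [126, 128, 129, 129, 127, 114, 73, 35, 19, 18, 16, 16, 18, 33, 75, 111, 123, 126, 126, 125, 125]
160 272 [111, 110, 109, 108, 104, 112, 130, 162, 190, 205, 213, 215, 211, 186, 146, 115, 108, 107, 107, 106, 107] [126, 127, 128, 127, 129, 117, 81, 39, 29, 24, 21, 20, 24, 45, 84, 117, 125, 126, 125, 126, 126]
161 272 [107, 108, 107, 106, 106, 107, 111, 124, 140, 151, 156, 162, 162, 148, 122, 109, 104, 105, 104, 105, 107] [127, 126, 126, 126, 125, 118, 86, 40, 23, 21, 23, 23, 30, 55, 100, 121, 127, 127, 128, 128, 127]
162 272 [106, 103, 104, 104, 105, 108, 112, 112, 116, 116, 119, 127, 131, 131, 118, 108, 107, 105, 106, 109, 113] [125, 127, 125, 124, 122, 114, 82, 39, 19, 18, 17, 18, 28, 63, 103, 122, 1
[... 2243 characters left out ...]
, 92, 95, 94, 99, 102, 96, 97, 87, 75, 74, 70, 71, 71, 70, 67] [63, 64, 65, 61, 56, 50, 37, 22, 17, 18, 19, 19, 18, 15, 19, 35, 55, 60, 61, 60, 60]
225 267 [75, 78, 88, 97, 105, 108, 101, 97, 94, 96, 100, 97, 93, 85, 76, 70, 66, 69, 69, 69, 67] [63, 61, 51, 40, 33, 28, 24, 19, 17, 18, 21, 20, 18, 16, 17, 25, 40, 46, 53, 58, 59]
226 267 [87, 100, 109, 122, 127, 120, 107, 101, 97, 90, 96, 94, 89, 83, 70, 65, 66, 66, 67, 67, 67] [50, 38, 28, 17, 13, 14, 15, 18, 18, 19, 20, 21, 17, 16, 15, 14, 15, 22, 32, 39, 47]
227 267 [110, 125, 127, 127, 126, 116, 104, 101, 99, 92, 93, 93, 88, 84, 72, 65, 67, 67, 64, 64, 72] [27, 16, 14, 13, 12, 12, 15, 18, 17, 16, 21, 21, 18, 17, 15, 11, 12, 11, 15, 17, 24]
```

```bash
cat > edge.py <<'E'
from servo import *
def chroma(im): im=im.astype(float); return (im[...,2]-im[...,0])/(im[...,2]+im[...,0]+10)
def span(ch,row,cc,half=20):
    c=ch[row]; ic=int(round(cc)); core=np.median(c[ic-2:ic+3]); res=[]
    for sg in(-1,1):
        k=ic; bg=np.median([c[ic+sg*j] for j in range(13,half)])
        th=(core+bg)/2
        while abs(k-ic)<half and c[k]<th: k+=sg
        a,b=c[k-sg],c[k]; res.append(k-sg+sg*(th-a)/(b-a+1e-9))
    return res
def meas(tag,zs_neck=(.002,.010,.016),zg=(.026,)):
    Rb,mid=heldpose()
    for n in('scene','side'):
        im=cv2.imread(f'pics/{n}_{tag}_raw.png'); ch=chroma(im); K=cam(n)
        for z in zs_neck+zg:
            u=proj(K,mid+Rb@[0,0,z-.045])[0]; s=span(ch,int(round(u[1])),u[0]); print(n,'bowl z',z,np.round(u,2),np.round(s,2),'w',round(s[1]-s[0],2),'err',round(sum(s)/2-u[0],2))
        for z in(.102,.1,.098,.094):
            u=proj(K,[FX,FY,z])[0]; s=span(ch,int(round(u[1])),u[0],18); print(n,'cart',z,np.round(u,2),np.round(s,2),'w',round(s[1]-s[0],2),'err',round(sum(s)/2-u[0],2))
E
python3 - <<'E'
from edge import *
meas('a')
E
```

```text
scene bowl z 0.002 [282.23 147.43] [275.7  287.35] w 11.65 err -0.7
scene bowl z 0.01 [282.31 145.36] [275.85 287.45] w 11.6 err -0.65
scene bowl z 0.016 [282.37 143.79] [275.8  287.69] w 11.89 err -0.62
scene bowl z 0.026 [282.47 141.17] [274.22 288.95] w 14.73 err -0.88
scene cart 0.102 [282.52 159.06] [277.92 286.11] w 8.19 err -0.51
scene cart 0.1 [282.5  159.56] [278.22 285.87] w 7.65 err -0.46
scene cart 0.098 [282.48 160.06] [278.22 285.91] w 7.69 err -0.42
scene cart 0.094 [282.45 161.05] [278.42 285.45] w 7.03 err -0.51
side bowl z 0.002 [277.57 203.24] [268.74 284.98] w 16.24 err -0.71
side bowl z 0.01 [277.64 200.69] [268.51 285.24] w 16.74 err -0.77
side bowl z 0.016 [277.7  198.76] [268.8  285.97] w 17.17 err -0.31
side bowl z 0.026 [277.79 195.53] [266.49 287.66] w 21.17 err -0.71
side cart 0.102 [277.77 219.51] [272.76 282.51] w 9.75 err -0.14
side cart 0.1 [277.75 220.13] [272.76 282.51] w 9.75 err -0.12
side cart 0.098 [277.74 220.74] [272.92 282.43] w 9.51 err -0.06
side cart 0.094 [277.7  221.96] [273.03 282.17] w 9.14 err -0.1
```

```bash
python3 - <<'E'
from plan import *
p,q,s=tool(); d=np.array([.0024,-.0023,0]); m=H['m']+q.as_matrix().T@d; np.savez('held.npz',m=m,Tb=H['Tb']); print(m)
E
python3 - <<'E'
from plan import *
p,q,s=tool(); 
for mz in (.15,.12,.075): p1,R1=target(mz,0,-1); twist(p,q,p1,R1)
print(q.as_matrix().T@[0,0,-.01])
E
```

```text
[-0.05177674 -0.0066004  -0.00276813]
N 1 v [0.0018 0.004  0.0078] w [-0.63  0.28  0.08] | total [0.0018 0.004  0.0078] [-0.63  0.28  0.08]
N 1 v [ 0.0229 -0.0174  0.0079] w [-0.63  0.28  0.08] | total [ 0.0229 -0.0174  0.0079] [-0.63  0.28  0.08]
N 3 v [ 0.0181 -0.0165  0.0027] w [-0.21  0.09  0.03] | total [ 0.0544 -0.0495  0.008 ] [-0.63  0.28  0.08]
[ 7.01628487e-03 -7.12528554e-03  4.53057701e-05]
```

Call:
{"method": "apply_moves", "body": {"motion": [[[0.001, 0.003, 0.006], [-0.4, 0.2, 0.1]], [[0, 0, 0], [0, 0, 0]]]}}

```text
t: 11.23
tool_pos: [0.4217, 0.1224, 0.1634]
eef_rot: [-0.331, 0.625, 0.677, 0.201]
force: [-0.2, 0.7, -2.6]
width: 0.055
```

```bash
cat > chk.py <<'E'
import sys
from plan import *
mz=float(sys.argv[1]); tn=float(sys.argv[2]) if len(sys.argv)>2 else 0
p,q,s=tool(); print(p,s['t'],'F',s['force'].round(1),'M',s['torque'].round(2),s['width'].round(4),'qv',np.abs(s['qvel']).max().round(3))
p1,R1=target(mz,np.radians(tn),-1); twist(p,q,p1,R1)
Rt=q.as_matrix(); mid=p+Rt@H['m']; Rb=Rt@H['Tb']; print('mouth',(mid-Rb[:,2]*.045-[FX,FY,0]).round(4),'tilt deg',np.degrees(Rb[:2,2]).round(2),'turn',np.degrees(PHI-np.pi/2-np.arctan2(Rb[1,0],Rb[0,0])).round(2),s['joint_positions'].round(2))
E
python3 chk.py .15; python3 chk.py .15
```

```text
Traceback (most recent call last):
  File "chk.py", line 4, in <module>
    p,q,s=tool(); print(p,s['t'],'F',s['force'].round(1),'M',s['torque'].round(2),s['width'].round(4),'qv',np.abs(s['qvel']).max().round(3))
                                                                                  ^^^^^^^^^^^^^^^^
AttributeError: 'float' object has no attribute 'round'
Traceback (most recent call last):
  File "chk.py", line 4, in <module>
    p,q,s=tool(); print(p,s['t'],'F',s['force'].round(1),'M',s['torque'].round(2),s['width'].round(4),'qv',np.abs(s['qvel']).max().round(3))
                                                                                  ^^^^^^^^^^^^^^^^
AttributeError: 'float' object has no attribute 'round'
```

```bash
sed -i "s/s\['width'\].round(4)/round(s['width'],4)/" chk.py; python3 chk.py .15
```

```text
[0.42168231 0.12240292 0.16340847] 11.2333 F [-0.2  0.7 -2.6] M [ 0.22 -1.   -0.03] 0.055 qv 0.024
N 1 v [0.0007 0.0007 0.0014] w [-0.22  0.12 -0.05] | total [0.0007 0.0007 0.0014] [-0.22  0.12 -0.05]
mouth [ 0.0013 -0.0013  0.1499] tilt deg [0.03 0.08] turn 0.24 [ 0.13  1.15 -1.04  1.38  0.45  1.75  0.8 ]
```

Now lower over the cartridge to about mouth z = 0.075.

Call:
{"method": "apply_moves", "body": {"motion": [[[0.007, -0.006, 0.001], [-0.1, 0.1, 0]], [[0.012, -0.012, 0], [0, 0, 0]], [[0.012, -0.012, 0], [0, 0, 0]], [[0.01, -0.01, 0], [0, 0, 0]], [[0.006, -0.006, 0], [0, 0, 0]], [[0, 0, 0], [0, 0, 0]]]}}

```text
t: 11.73
tool_pos: [0.4191, 0.1232, 0.0892]
eef_rot: [-0.333, 0.625, 0.678, 0.199]
force: [-0.5, 0.2, -2.3]
width: 0.0548
```

```bash
python3 chk.py .075
```

```text
[0.41906129 0.12319574 0.0892477 ] 11.7333 F [-0.5  0.2 -2.3] M [ 0.21 -1.01  0.03] 0.0548 qv 0.02
N 1 v [-0.0004 -0.0016  0.0001] w [-0.04 -0.16 -0.11] | total [-0.0004 -0.0016  0.0001] [-0.04 -0.16 -0.11]
mouth [-0.0014 -0.0003  0.0757] tilt deg [0.08 0.16] turn -0.08 [ 0.11  1.25 -1.    1.41  0.52  1.66  0.81]
```

```bash
python3 - <<'E'
from edge import *
shot('b')
Rb,mid=heldpose()
for n in('scene','side'):
    im=cv2.imread(f'pics/{n}_b_raw.png'); ch=chroma(im); K=cam(n)
    for z in (.01,.014,.018,.026,.03,.072,.076):
        u=proj(K,mid+Rb@[0,0,z-.045])[0]; s=span(ch,int(round(u[1])),u[0]); print(n,'bowl z',z,np.round(u,2),np.round(s,2),'w',round(s[1]-s[0],2),'err',round(sum(s)/2-u[0],2))
E
```

```text
[0.41906129 0.12319574 0.0892477 ] 11.7333 F [-0.5  0.2 -2.3] 0.054799031009520355 0.02
scene bowl z 0.01 [282.3  162.51] [275.87 287.28] w 11.41 err -0.73
scene bowl z 0.014 [282.34 161.52] [275.86 287.24] w 11.39 err -0.79
scene bowl z 0.018 [282.38 160.52] [275.5  287.96] w 12.46 err -0.65
scene bowl z 0.026 [282.46 158.53] [274.48 288.83] w 14.35 err -0.8
scene bowl z 0.03 [282.5  157.52] [274.29 288.94] w 14.65 err -0.88
scene bowl z 0.072 [282.9  146.84] [274.7  283.12] w 8.42 err -3.99
scene bowl z 0.076 [282.94 145.81] [274.61 284.22] w 9.61 err -3.52
side bowl z 0.01 [277.94 224.01] [270.36 286.48] w 16.12 err 0.47
side bowl z 0.014 [277.98 222.79] [270.28 287.42] w 17.13 err 0.87
side bowl z 0.018 [278.01 221.57] [268.88 288.42] w 19.54 err 0.64
side bowl z 0.026 [278.08 219.12] [267.49 288.72] w 21.23 err 0.02
side bowl z 0.03 [278.11 217.89] [267.5  288.71] w 21.21 err -0.0
side bowl z 0.072 [278.47 204.7 ] [271.72 288.88] w 17.16 err 1.83
side bowl z 0.076 [278.5  203.42] [279.76 289.58] w 9.82 err 6.17
```

View pics/scene_b.png

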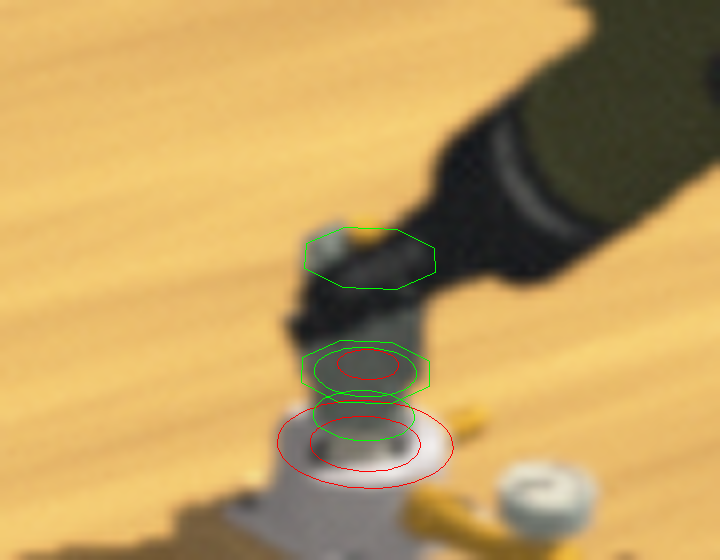

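View pics/side_b.png

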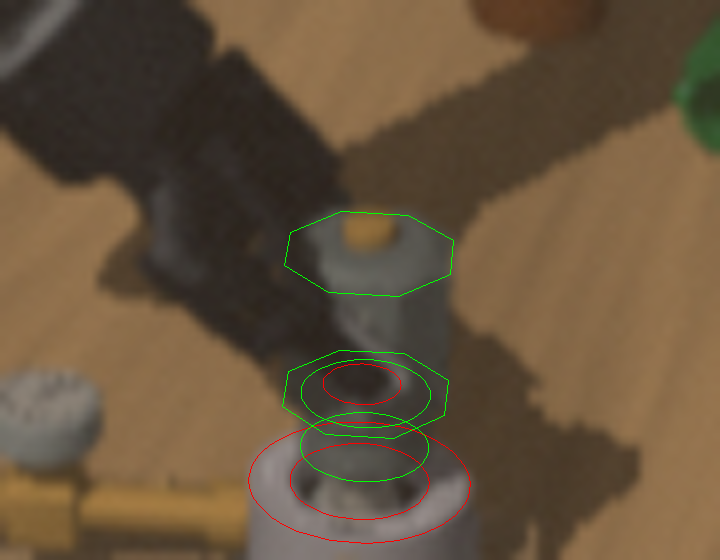

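```bash
python3 - <<'E'
from plan import *
p,q,s=tool(); d=np.array([.0002,-.0012,0]); m=H['m']+q.as_matrix().T@d; np.savez('held.npz',m=m,Tb=H['Tb'])
E
python3 chk.py .066
```

```text
[0.41950963 0.12374859 0.09106397] 11.8333 F [ 0.1 -0.2 -1.7] M [ 0.25 -1.    0.04] 0.0552 qv 0.032
N 1 v [ 0.0075 -0.0089  0.0008] w [-0.01 -0.11 -0.03] | total [ 0.0075 -0.0089  0.0008] [-0.01 -0.11 -0.03]
mouth [-0.0007 -0.001   0.0776] tilt deg [0.01 0.08] turn -0.07 [ 0.11  1.25 -1.    1.41  0.52  1.66  0.81]
```

Call:
{"method": "apply_moves", "body": {"motion": [[[0.005, -0.006, 0.001], [0, -0.1, 0]], [[0.003, -0.003, 0], [0, 0, 0]], [[0, 0, 0], [0, 0, 0]]]}}

```text
t: 12.08
tool_pos: [0.4208, 0.1258, 0.0792]
eef_rot: [-0.332, 0.624, 0.678, 0.201]
force: [-0.2, 0.6, -1.9]
width: 0.0547
```

```bash
python3 chk.py .058
```

```text
[0.42076177 0.1257728  0.07916841] 12.0833 F [-0.2  0.6 -1.9] M [ 0.2  -1.06 -0.06] 0.0547 qv 0.006
N 1 v [ 0.0059 -0.005  -0.0009] w [0.03 0.09 0.11] | total [ 0.0059 -0.005  -0.0009] [0.03 0.09 0.11]
mouth [0.0006 0.001  0.0658] tilt deg [-0.09 -0.1 ] turn 0.05 [ 0.11  1.26 -1.    1.4   0.53  1.65  0.81]
```

Call:
{"method": "apply_moves", "body": {"motion": [[[0.004, -0.003, -0.001], [0, 0.1, 0.1]], [[0.003, -0.003, 0], [0, 0, 0]], [[0.001, -0.001, 0], [0, 0, 0]]]}}

```text
t: 12.33
tool_pos: [0.4208, 0.1248, 0.0685]
eef_rot: [-0.333, 0.624, 0.678, 0.201]
force: [-0.1, -0.2, -1.9]
width: 0.0553
```

```bash
python3 chk.py .052
```

```text
[0.42078302 0.12476316 0.06845521] 12.3333 F [-0.1 -0.2 -1.9] M [ 0.15 -1.02 -0.  ] 0.0553 qv 0.021
N 1 v [ 0.0025 -0.0018  0.0001] w [ 0.02 -0.    0.11] | total [ 0.0025 -0.0018  0.0001] [ 0.02 -0.    0.11]
mouth [0.0006 0.     0.0551] tilt deg [-0.11 -0.04] turn -0.02 [ 0.11  1.28 -0.99  1.4   0.54  1.64  0.81]
```

Call:
{"method": "apply_moves", "body": {"motion": [[[0.003, -0.003, 0], [0, 0, 0.1]], [[0.003, -0.003, 0], [0, 0, 0]], [[0.002, -0.002, 0], [0, 0, 0]]]}}

```text
t: 12.58
tool_pos: [0.4208, 0.1248, 0.0591]
eef_rot: [-0.332, 0.624, 0.679, 0.199]
force: [3.0, -1.3, 8.6]
width: 0.0548
```

```bash
python3 chk.py .043
```

```text
[0.42080187 0.12478802 0.059141  ] 12.5833 F [ 3.  -1.3  8.6] M [-0.3   0.01  0.3 ] 0.0548 qv 0.031
N 1 v [ 0.0023 -0.0015  0.0001] w [ 0.07 -0.   -0.07] | total [ 0.0023 -0.0015  0.0001] [ 0.07 -0.   -0.07]
mouth [0.0006 0.0001 0.0457] tilt deg [ 0.08 -0.03] turn -0.05 [ 0.11  1.29 -0.99  1.4   0.55  1.63  0.81]
```

Call:
{"method": "apply_moves", "body": {"motion": [[[0.002, -0.002, 0], [0, 0, 0]], [[0.001, -0.001, 0], [0, 0, 0]]]}}

```text
t: 12.75
tool_pos: [0.4208, 0.1248, 0.0579]
eef_rot: [-0.332, 0.624, 0.679, 0.199]
force: [1.6, -1.6, 8.5]
width: 0.0547
```

```bash
python3 chk.py .043; python3 chk.py .043 20;
```

```text
[0.42084199 0.12476153 0.05793447] 12.75 F [ 1.6 -1.6  8.5] M [-0.34  0.09  0.26] 0.0547 qv 0.022
N 1 v [ 0.0015 -0.0006  0.0001] w [ 0.12 -0.   -0.19] | total [ 0.0015 -0.0006  0.0001] [ 0.12 -0.   -0.19]
mouth [0.0006 0.0001 0.0444] tilt deg [ 0.2  -0.04] turn -0.09 [ 0.11  1.29 -0.99  1.39  0.55  1.64  0.81]
[0.42084199 0.12476153 0.05793447] 12.75 F [ 1.6 -1.6  8.5] M [-0.34  0.09  0.26] 0.0547 qv 0.022
N 3 v [ 0.0002 -0.0005  0.0048] w [ 4.7  -4.77 -0.07] | total [ 0.0005 -0.0016  0.0145] [ 14.11 -14.3   -0.2 ]
mouth [0.0006 0.0001 0.0444] tilt deg [ 0.2  -0.04] turn -0.09 [ 0.11  1.29 -0.99  1.39  0.55  1.64  0.81]
```

Call:
{"method": "apply_moves", "body": {"motion": [[[0.003, -0.002, 0], [0, 0, -0.1]], [[0.001, -0.001, 0], [0, 0, 0]]]}}

```text
t: 12.92
tool_pos: [0.4209, 0.1248, 0.0566]
eef_rot: [-0.332, 0.624, 0.679, 0.199]
force: [1.5, -2.4, 9.4]
width: 0.055
```

```bash
python3 chk.py .043
```

```text
[0.42085718 0.12476691 0.0566423 ] 12.9167 F [ 1.5 -2.4  9.4] M [-0.34  0.32  0.27] 0.055 qv 0.036
N 1 v [0.0006 0.0003 0.0001] w [ 0.15  0.01 -0.11] | total [0.0006 0.0003 0.0001] [ 0.15  0.01 -0.11]
mouth [0.0006 0.0001 0.0431] tilt deg [ 0.13 -0.09] turn -0.09 [ 0.11  1.29 -0.99  1.4   0.56  1.63  0.81]
```

Call:
{"method": "apply_moves", "body": {"motion": [[[0.004, -0.003, 0], [0, 0, -0.1]], [[0.001, -0.001, 0], [0, 0, 0]]]}}

```text
t: 13.08
tool_pos: [0.4209, 0.1247, 0.0546]
eef_rot: [-0.332, 0.623, 0.679, 0.2]
force: [1.8, -2.4, 11.9]
width: 0.0551
```

```bash
python3 chk.py .041
```

```text
[0.42086223 0.12474393 0.05456149] 13.0833 F [ 1.8 -2.4 11.9] M [-0.43  0.46  0.27] 0.0551 qv 0.048
N 1 v [0.0005 0.0003 0.0001] w [ 0.18  0.03 -0.04] | total [0.0005 0.0003 0.0001] [ 0.18  0.03 -0.04]
mouth [0.0006 0.0001 0.0411] tilt deg [ 0.07 -0.14] turn -0.1 [ 0.11  1.3  -0.99  1.4   0.56  1.63  0.81]
```

Call:
{"method": "apply_moves", "body": {"motion": [[[0.001, -0.0014, 0.0036], [3.5, -3.6, 0]], [[0.001, -0.0014, 0.0036], [3.5, -3.6, 0]], [[0.001, -0.0014, 0.0036], [3.5, -3.6, 0]]]}}

```text
t: 13.33
tool_pos: [0.4195, 0.1347, 0.0557]
eef_rot: [-0.248, 0.663, 0.647, 0.283]
force: [-0.2, -3.3, 10.1]
width: 0.055
```

```bash
python3 chk.py .041 30
```

```text
[0.41945057 0.13465902 0.05570097] 13.3333 F [-0.2 -3.3 10.1] M [-0.48  0.35  0.65] 0.055 qv 0.535
N 3 v [-0.0002 -0.0007  0.004 ] w [ 3.53 -3.66 -0.1 ] | total [-0.0005 -0.0022  0.012 ] [ 10.6  -10.99  -0.29]
mouth [-0.0011 -0.0008  0.042 ] tilt deg [0.31 0.08] turn 14.73 [ 0.19  1.29 -0.98  1.42  0.47  1.52  0.68]
```

Call:
{"method": "apply_moves", "body": {"motion": [[[0.0018, -0.0026, 0.004], [3.5, -3.6, -0.1]], [[0.0016, -0.0022, 0.0036], [3.5, -3.6, 0]], [[0.0014, -0.002, 0.0036], [3.5, -3.6, 0]], [[0.0014, -0.002, 0.0036], [3.5, -3.6, 0]]]}}

```text
t: 13.67
tool_pos: [0.423, 0.1486, 0.0548]
eef_rot: [-0.123, 0.697, 0.586, 0.393]
force: [0.7, -3.2, 10.9]
width: 0.0548
```

```bash
python3 chk.py .041 60
```

```text
[0.42299288 0.14861343 0.05479152] 13.6667 F [ 0.7 -3.2 10.9] M [-0.22  0.39  0.52] 0.0548 qv 0.724
N 4 v [-0.0005 -0.0006  0.005 ] w [ 4.24 -4.43 -0.15] | total [-0.0019 -0.0023  0.02  ] [ 16.97 -17.72  -0.59]
mouth [-0.0025 -0.001   0.0409] tilt deg [ 0.65 -0.1 ] turn 35.47 [ 0.32  1.27 -0.98  1.52  0.36  1.31  0.51]
```

Call:
{"method": "apply_moves", "body": {"motion": [[[0.001, -0.0022, 0.0052], [4.2, -4.4, -0.2]], [[0.001, -0.002, 0.005], [4.2, -4.4, -0.2]], [[0.001, -0.002, 0.005], [4.2, -4.4, -0.1]], [[0.001, -0.002, 0.005], [4.2, -4.4, -0.1]]]}}

```text
t: 14.0
tool_pos: [0.4338, 0.1629, 0.0546]
eef_rot: [0.03, 0.708, 0.486, 0.511]
force: [-3.0, -3.8, 10.3]
width: 0.0551
```

```bash
python3 chk.py .041 92
```

```text
[0.43384573 0.16294494 0.05457756] 14.0 F [-3.  -3.8 10.3] M [-0.06  0.82  0.92] 0.0551 qv 1.167
N 5 v [-0.0005 -0.0005  0.0052] w [ 4.36 -4.55 -0.07] | total [-0.0025 -0.0026  0.0262] [ 21.79 -22.75  -0.37]
mouth [-0.0037 -0.0001  0.0408] tilt deg [ 0.5  -0.17] turn 60.5 [ 0.48  1.24 -0.96  1.71  0.26  0.95  0.3 ]
```

Call:
{"method": "apply_moves", "body": {"motion": [[[0.0008, -0.0018, 0.0054], [4.2, -4.4, -0.1]], [[0.0008, -0.0018, 0.0052], [4, -4.2, -0.1]], [[0.0008, -0.0018, 0.005], [3.5, -3.6, -0.1]]]}}

```text
t: 14.25
tool_pos: [0.4443, 0.1692, 0.0546]
eef_rot: [0.137, 0.697, 0.402, 0.578]
force: [-3.0, -4.4, 11.1]
width: 0.0551
```

```bash
python3 chk.py .041 92
```

```text
[0.44431826 0.1692331  0.05463466] 14.25 F [-3.  -4.4 11.1] M [-0.01  0.52  0.75] 0.0551 qv 1.1
N 3 v [-0.0006 -0.0006  0.0048] w [ 3.16 -3.46 -0.12] | total [-0.0018 -0.0019  0.0143] [  9.48 -10.37  -0.35]
mouth [-0.0045  0.0004  0.0409] tilt deg [ 0.58 -0.19] turn 77.95 [ 0.56  1.2  -0.95  1.87  0.2   0.66  0.17]
```

Call:
{"method": "apply_moves", "body": {"motion": [[[0.0008, -0.0018, 0.005], [3.5, -3.8, -0.1]], [[0.0008, -0.0018, 0.004], [3, -3.2, -0.1]], [[0.0006, -0.0014, 0.003], [2.5, -2.6, -0.1]]]}}

```text
t: 14.5
tool_pos: [0.4533, 0.1716, 0.0548]
eef_rot: [0.217, 0.675, 0.331, 0.623]
force: [-0.5, -6.6, 9.6]
width: 0.0555
```

```bash
python3 chk.py .041 92
```

```text
[0.45332432 0.17157128 0.05483059] 14.5 F [-0.5 -6.6  9.6] M [-0.77  0.    0.86] 0.0555 qv 0.909
N 1 v [-0.0009 -0.0014  0.0052] w [ 0.16 -0.57 -0.28] | total [-0.0009 -0.0014  0.0052] [ 0.16 -0.57 -0.28]
mouth [-0.0051  0.0008  0.0412] tilt deg [ 0.33 -0.23] turn 91.48 [ 0.61  1.18 -0.93  2.02  0.15  0.39  0.07]
```

Call:
{"method": "apply_moves", "body": {"motion": [[[0.001, -0.001, 0.003], [1.8, -1.9, 0]], [[0.001, -0.001, 0.002], [1.8, -1.9, 0]]]}}

```text
t: 14.67
tool_pos: [0.4568, 0.1705, 0.0545]
eef_rot: [0.247, 0.663, 0.302, 0.639]
force: [2.5, -8.4, 12.2]
width: 0.0552
```

```bash
python3 chk.py .041 92
```

```text
[0.45677251 0.17053761 0.05453225] 14.6667 F [ 2.5 -8.4 12.2] M [-0.6  -0.19  2.3 ] 0.0552 qv 0.71
N 1 v [ 0.0001 -0.0001  0.002 ] w [-3.31  3.3  -0.19] | total [ 0.0001 -0.0001  0.002 ] [-3.31  3.3  -0.19]
mouth [-0.0054 -0.0003  0.041 ] tilt deg [ 0.08 -0.18] turn 96.67 [ 0.62  1.17 -0.92  2.08  0.13  0.27  0.04]
```

Call:
{"method": "apply_moves", "body": {"motion": [[[0, 0, 0], [0, 0, 0]], [[0, 0, 0], [0, 0, 0]]]}}

```text
t: 14.83
tool_pos: [0.4566, 0.1702, 0.0553]
eef_rot: [0.244, 0.662, 0.304, 0.64]
force: [1.3, 0.6, -1.8]
width: 0.0549
```

```bash
python3 chk.py .041 92
```

```text
[0.45656841 0.17015939 0.05529228] 14.8333 F [ 1.3  0.6 -1.8] M [-0.9  -0.25  0.8 ] 0.0549 qv 0.014
N 1 v [ 0.0009 -0.0004  0.0022] w [-2.96  3.37 -0.12] | total [ 0.0009 -0.0004  0.0022] [-2.96  3.37 -0.12]
mouth [-0.0053 -0.0007  0.0417] tilt deg [-0.23 -0.15] turn 96.48 [ 0.62  1.17 -0.92  2.08  0.13  0.27  0.04]
```

Call:
{"method": "apply_moves", "body": {"motion": [[[0, 0, 0], [0, 0, 0]], [[0, 0, 0], [0, 0, 0]], [[0, 0, 0], [0, 0, 0]], [[0, 0, 0], [0, 0, 0]], [[0, 0, 0], [0, 0, 0]]], "fingers": 1}}

```text
t: 15.25
tool_pos: [0.4572, 0.1709, 0.0553]
eef_rot: [0.246, 0.663, 0.303, 0.639]
force: [0.2, 0.3, -0.6]
width: 0.0851
```

```bash
python3 chk.py .041 92; python3 - <<'E'
from servo import *
shot('c')
cv2.imwrite('pics/wrist_c.png',snapshot('wrist'))
E
```

```text
[0.45723411 0.17086949 0.05525811] 15.25 F [ 0.2  0.3 -0.6] M [-0.74 -0.08  0.02] 0.0851 qv 0.004
N 1 v [ 0.0004 -0.0008  0.0014] w [-3.2   3.31 -0.2 ] | total [ 0.0004 -0.0008  0.0014] [-3.2   3.31 -0.2 ]
mouth [-0.0048  0.      0.0417] tilt deg [-0.01 -0.2 ] turn 96.6 [ 0.62  1.17 -0.92  2.08  0.13  0.27  0.04]
[0.45723411 0.17086949 0.05525811] 15.25 F [ 0.2  0.3 -0.6] 0.08510449665163226 0.004
```

View pics/scene_c.png

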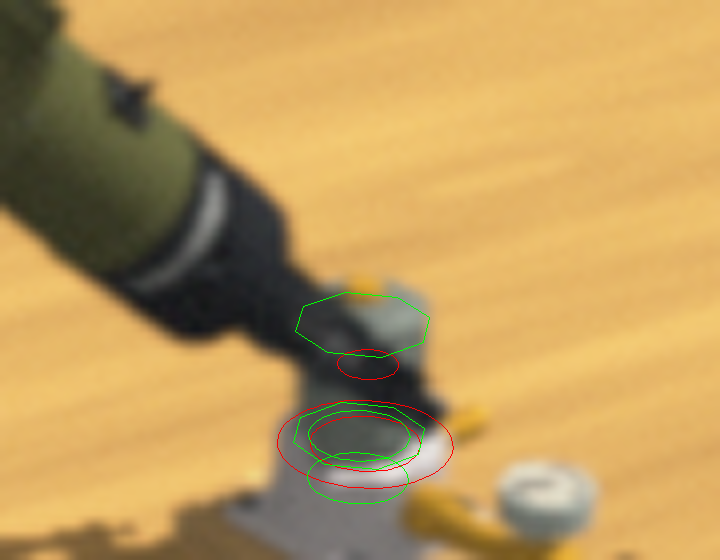

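View pics/side_c.png

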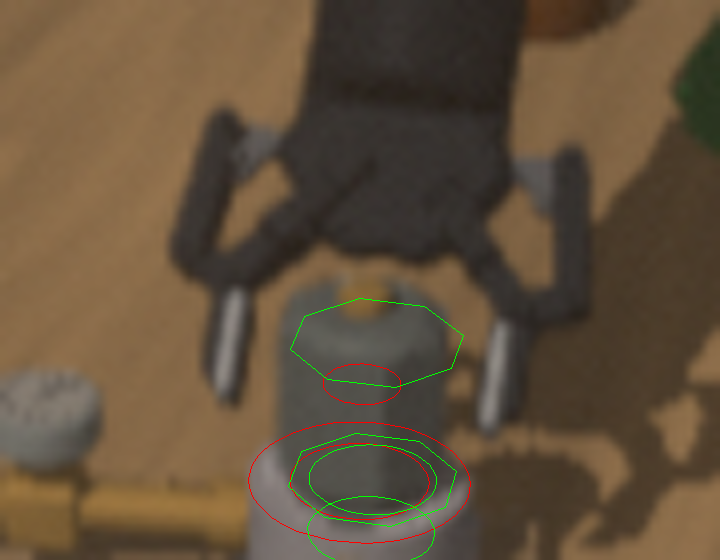

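View pics/wrist_c.png

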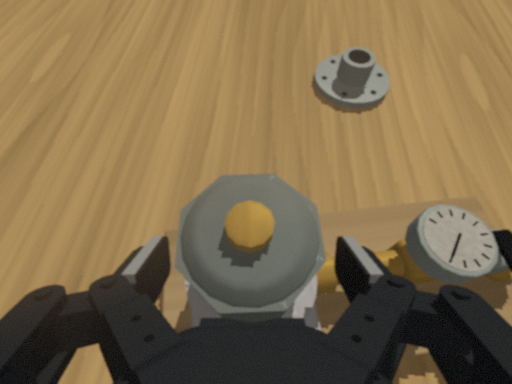

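Call:
{"method": "apply_moves", "body": {"motion": [[[-0.01, 0, 0], [0, 0, 0]], [[-0.02, 0, 0], [0, 0, 0]], [[-0.03, 0, 0], [0, 0, 0]], [[-0.03, 0, 0], [0, 0, 0]], [[-0.03, 0, 0], [0, 0, 0]], [[-0.02, 0, 0], [0, 0, 0]], [[0, 0, 0], [0, 0, 0]]]}}

```text
t: 15.98
tool_pos: [0.4648, 0.0651, 0.1588]
eef_rot: [0.245, 0.664, 0.304, 0.638]
force: [0.8, 0.0, 0.2]
width: 0.0851
```

```bash
cat > final.py <<'E'
import sys
from servo import *
from bowlfit import render
tag=sys.argv[1]
p,q,s=tool(); print(p,s['t'],s['force'].round(1),s['width'])
for n in('scene','side','wrist'):
    K=cam(n); im=snapshot(n); cv2.imwrite(f'pics/{n}_{tag}_raw.png',im)
    sc=8 if n!='wrist' else 4; w,h=(90,70) if n!='wrist' else (180,140)
    u=proj(K,[FX,FY,.1])[0]; x0,y0=np.maximum((u-[w/2,h/2]).astype(int),0)
    v=cv2.resize(im[y0:y0+h,x0:x0+w],None,fx=sc,fy=sc,interpolation=cv2.INTER_CUBIC)
    a=PHI; bx=np.array([np.cos(a),np.sin(a),0]); Rb=np.stack([bx,np.cross([0,0,1],bx),[0,0,1.]],1)
    for mz,c in((.05,(0,255,0)),):
        mid=np.array([FX,FY,mz+.045])
        def L(P): cv2.polylines(v,[((proj(K,(P-[0,0,.045])@Rb.T+mid)-[x0,y0]+.5)*sc).astype(int)],False,c,1)
        R8=.028/np.cos(np.pi/8);k=np.arange(9)*np.pi/4+np.pi/8
        for z in(.022,.078): L(np.c_[R8*np.cos(k),R8*np.sin(k),0*k+z])
        t=np.linspace(0,2*np.pi,40); L(np.c_[.007*np.cos(t),.007*np.sin(t),0*t+.09])
        for sg in(1,-1): L(np.array([[sg*.028,0,.022],[sg*.028,0,.078]]))
    cv2.imwrite(f'pics/{n}_{tag}.png',v)
E
python3 final.py d
```

```text
[0.46477775 0.0651266  0.15881033] 15.9833 [0.8 0.  0.2] 0.08505655476266055
```

View pics/scene_d.png

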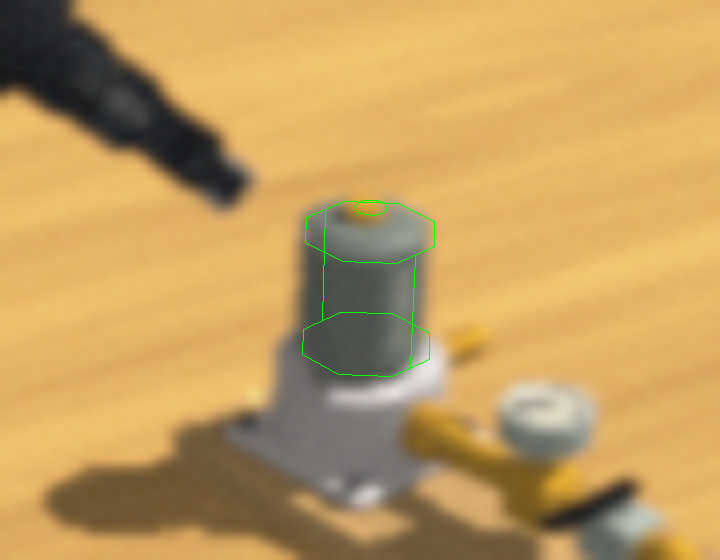

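View pics/side_d.png

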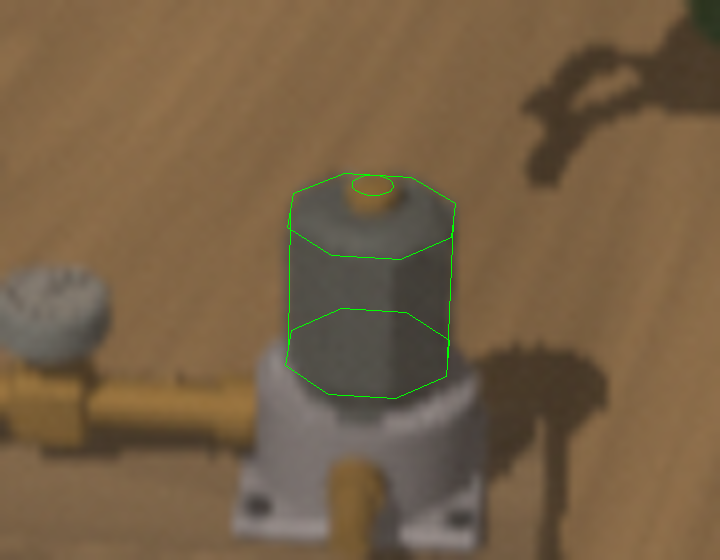

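View pics/wrist_d.png

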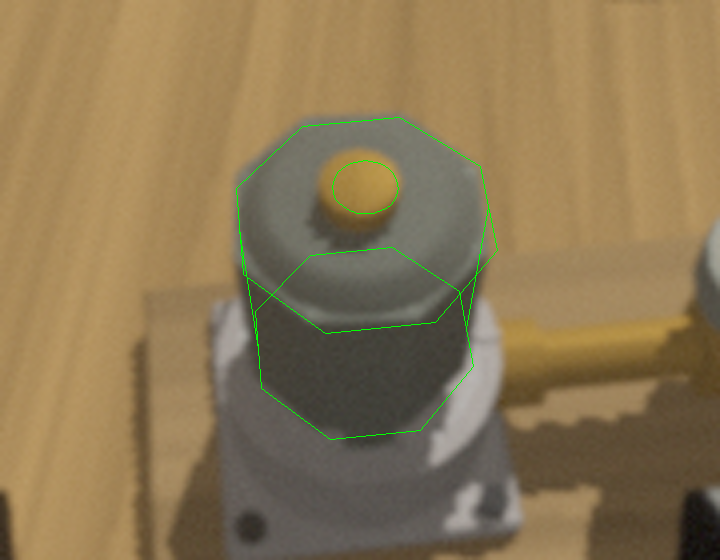

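```bash
cat > ffit.py <<'E'
import sys
from servo import *
from bowlfit import parts
from edge import chroma
from scipy.optimize import minimize
tag=sys.argv[1]
a=PHI; bx=np.array([np.cos(a),np.sin(a),0]); Rb=np.stack([bx,np.cross([0,0,1],bx),[0,0,1.]],1)
def rend(K,Rm,mid,sc=4):
    img=np.zeros((384*sc,512*sc),np.uint8)
    for p in (parts[1],parts[2]):
        uv=(proj(K,(p-[0,0,.045])@Rm.T+mid)+.5)*sc; cv2.fillConvexPoly(img,cv2.convexHull(np.round(uv).astype(np.int32)),255)
    return cv2.resize(img,(512,384),interpolation=cv2.INTER_AREA)/255.
obs={}
for n in('scene','side','wrist'):
    K=cam(n); snapshot(n); cs=cut_out(n,'bowl_mid'); u=proj(K,[FX,FY,.1])[0]
    cs=[d for d in cs if np.linalg.norm(np.array(d['location'])-u)<35]
    if not cs: print(n,'none');continue
    lim=int(proj(K,[FX,FY,.085])[0][1]); obs[n]=(K,cs[0]['mask'].astype(float),lim); print(n,cs[0]['confidence'],cs[0]['mask'].sum())
def run(names):
    def cost(v):
        Rm=R.from_rotvec([v[3]/10,v[4]/10,v[5]/5]).as_matrix()@Rb; mid=np.array([FX,FY,.095])+v[:3]/100
        return sum(np.abs(rend(K,Rm,mid)[:l]-m[:l]).sum()/np.sqrt(m.sum()) for K,m,l in (obs[n] for n in names))
    s=np.zeros(6);best=None
    for k in range(3):
        o=minimize(cost,s,method='Nelder-Mead',options=dict(initial_simplex=np.vstack([s,s+np.eye(6)*.3]),maxiter=800)); s=o.x
    v=o.x; print(names,'dxyz mm',(v[:3]*10).round(1),'tilt deg',np.degrees(v[3:5]/10).round(1),'yaw deg',np.degrees(v[5]/5).round(1),round(o.fun,2))
run(list(obs)); run(['scene','side']); 
if 'wrist' in obs: run(['wrist'])
E
python3 ffit.py d
```

```text
scene 0.68 362
side 0.66 589
wrist 0.95 4158
['scene', 'side', 'wrist'] dxyz mm [-1.3  1.2  0.7] tilt deg [2.1 0.7] yaw deg -3.6 3.46
['scene', 'side'] dxyz mm [-0.6 -2.1 -0.5] tilt deg [3.8 1.4] yaw deg -0.3 1.77
['wrist'] dxyz mm [-1.7  4.4 -2.8] tilt deg [1.5 0.9] yaw deg -6.1 0.61
```

```bash
python3 - <<'E'
import cv2,numpy as np
a=cv2.imread('pics/side_d_raw.png'); s=cv2.imread('pics/scene_d_raw.png')
from h import *
u=proj(cam('side'),[.4617,.1292,.09])[0].astype(int); v=proj(cam('scene'),[.4617,.1292,.09])[0].astype(int)
A=cv2.resize(cv2.convertScaleAbs(a[u[1]-25:u[1]+25,u[0]-18:u[0]+18],alpha=1.8),None,fx=11,fy=11,interpolation=cv2.INTER_CUBIC)
B=cv2.resize(cv2.convertScaleAbs(s[v[1]-25:v[1]+25,v[0]-18:v[0]+18],alpha=1.1),None,fx=11,fy=11,interpolation=cv2.INTER_CUBIC)
cv2.imwrite('pics/z4.png',np.hstack([A,B]))
E
```

```text
(no output)
```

View pics/z4.png

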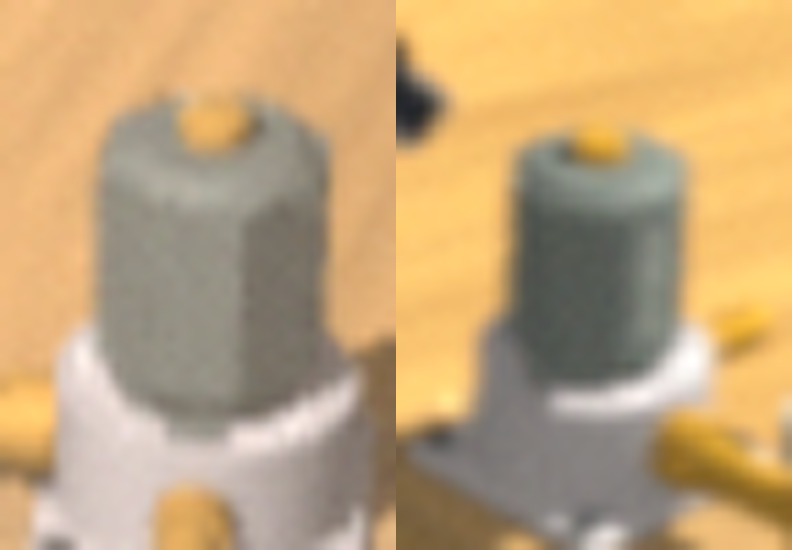

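View pics/wrist_d_raw.png

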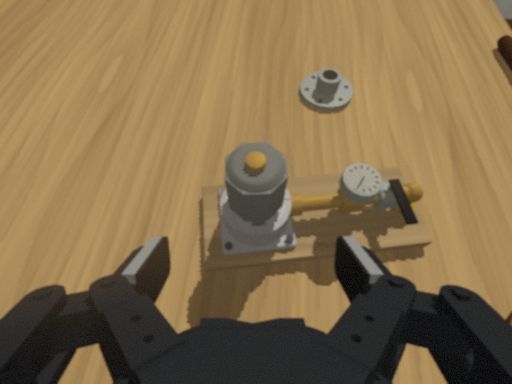

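```bash
cat >> ffit.py <<'E'
print('no tilt')
def run2(names,z):
    def cost(v):
        Rm=R.from_rotvec([0,0,v[2]/5]).as_matrix()@Rb; mid=np.array([FX,FY,.095+z])+np.r_[v[:2]/100,0]
        return sum(np.abs(rend(K,Rm,mid)[:l]-m[:l]).sum()/np.sqrt(m.sum()) for K,m,l in (obs[n] for n in names))
    s=np.zeros(3)
    for k in range(2):
        o=minimize(cost,s,method='Nelder-Mead',options=dict(initial_simplex=np.vstack([s,s+np.eye(3)*.3]))); s=o.x
    return o
for names in (['scene'],['side'],['wrist'],['scene','side','wrist']):
    for z in (-.006,-.004,-.002,0,.002,.004):
        o=run2(names,z); print(names,z,round(o.fun,2),(o.x[:2]*10).round(1),np.degrees(o.x[2]/5).round(1))
E
python3 ffit.py d
```

```text
scene 0.57 343
side 0.67 557
wrist 0.77 4231
['scene', 'side', 'wrist'] dxyz mm [-1.   1.3  0.5] tilt deg [0.9 0.4] yaw deg -2.7 3.84
['scene', 'side'] dxyz mm [ 0.1 -2.7 -1.1] tilt deg [3.5 1.4] yaw deg -0.3 1.95
['wrist'] dxyz mm [-1.2  1.1  1.2] tilt deg [1.3 1. ] yaw deg -3.0 0.85
no tilt
['scene'] -0.006 0.46 [-14.5   4.1] 1.4
['scene'] -0.004 0.48 [-11.2   2.3] 0.6
['scene'] -0.002 0.48 [-7.8  0. ] 1.2
['scene'] 0 0.51 [-4.9 -2. ] 0.4
['scene'] 0.002 0.53 [-0.1 -5.2] 0.8
['scene'] 0.004 0.58 [ 1.5 -6.4] 0.6
['side'] -0.006 0.53 [ 3.2 -8.6] 8.7
['side'] -0.004 0.55 [ 1.8 -5.4] 2.2
['side'] -0.002 0.56 [ 0.8 -2.2] 2.2
['side'] 0 0.56 [0.1 1. ] 2.9
['side'] 0.002 0.55 [-1.   4.5] 2.6
['side'] 0.004 0.56 [-2.2  8.3] 1.6
['wrist'] -0.006 1.21 [-1.3  6.9] -4.0
['wrist'] -0.004 0.92 [-1.   5.2] -5.3
['wrist'] -0.002 0.75 [-0.9  3.3] -4.5
['wrist'] 0 0.76 [-0.9  1.7] -4.1
['wrist'] 0.002 0.96 [-0.7 -0. ] -4.5
['wrist'] 0.004 1.22 [-0.6 -1.6] -2.8
['scene', 'side', 'wrist'] -0.006 8.33 [-1.5  5.9] -2.2
['scene', 'side', 'wrist'] -0.004 6.57 [-1.3  4.5] -2.6
['scene', 'side', 'wrist'] -0.002 5.0 [-1.1  2.9] -4.3
['scene', 'side', 'wrist'] 0 4.0 [-0.9  1. ] -2.7
['scene', 'side', 'wrist'] 0.002 4.2 [-0.7 -0.1] -2.8
['scene', 'side', 'wrist'] 0.004 5.02 [-0.5 -1.9] -0.2
```

```bash
python3 - <<'E'
from h import *
snapshot('scene')
for l in ["turned_bowl","wax_jar","faceplate","bowl_mid"]: print(l,[(np.round(d['location']),round(d['confidence'],2)) for d in look_for('scene',l)][:3])
snapshot('side')
for l in ["turned_bowl","wax_jar","faceplate","bowl_mid"]: print(l,[(np.round(d['location']),round(d['confidence'],2)) for d in look_for('side',l)][:3])
E
```

```text
turned_bowl [(array([302., 224.]), 0.92), (array([296., 185.]), 0.47)]
wax_jar [(array([146., 228.]), 0.96)]
faceplate [(array([352., 176.]), 0.88)]
bowl_mid [(array([279., 160.]), 0.93), (array([160., 202.]), 0.64)]
turned_bowl []
wax_jar [(array([299., 169.]), 0.7)]
faceplate [(array([208., 298.]), 0.88)]
bowl_mid [(array([326., 181.]), 0.76), (array([281., 220.]), 0.59)]
```

View pics/side_d_raw.png

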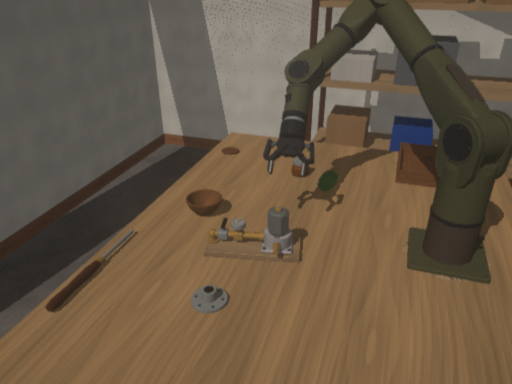

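The bowl sits upright in the filter head at (280,220). The gripper is clear of it, and the turned bowl, jar, faceplate and green look-alike are where they were.

```bash
python3 -c "
from rig import *
print(r.read_state()['t'], ticket.job_done())"
```

```text
the job is handed in; nothing more can be done
17.2333 None
```

The grey bowl is on the filter head and, by all my checks, locked. I handed the job in at about 17 s. I lowered the bowl over the cartridge with its lugs in the slots, pressed it to about 14 N of spring force, and turned it clockwise to the stop. It sprang up and I let go.

**Last checks**
- **Height:** the three-camera fit puts the mouth at about 51 mm above the bench. Locked should be 50 mm, and caught under the lip would be about 45 mm. Scene or side alone can't settle the height, because it trades off against sideways shift. The three cameras together do.
- **Turn:** the tool's turn read about 96°, and the moment rose to 2.3 N m at the stop. The spring's push on the wrist vanished when I relaxed, just before letting go. The slot facing the side camera is empty.
- **Surroundings:** the gripper is clear. The jar, the faceplate and the green look-alike were found where they started. The network missed the turned bowl in the last side view, but it shows unmoved in the picture.

**What failed or disagreed**
- **First grasp:** it closed only on the bowl's end, because the fingertips stood about 40 mm short of the reported TCP. I opened, moved in by the pictures and gripped again; the bowl had not moved.
- **Placement offset:** before lowering, the bowl sat about 3 mm from where the tool pose put it, so I corrected by the pictures.
- **Final fits:** they differ by 1–4° in tilt and 0–6° in turn, so those two figures are rough.

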